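Load a mill jar with grinding balls by scoop

TASK

Lift the metal scoop out of its caddy, lay it on the bench right way up and let go, so that you can take the handle afresh; then scoop up grinding balls from the tray and tip at least three of the four into the open white jar. Move the balls only with the scoop, not with the gripper, spill none on the bench, keep the jar upright and about where it is, and leave the other bench things alone. Finish with the scoop laid back on the bench right way up, let go.

Things in the scene. Friction and masses are not known exactly. Their poses are not given: they have to be found in the camera images.
- scoop: Steel scoop, 180 g, 190 mm long. Origin: centre of the pan's underside; +x out through the open mouth, +z up from the pan's floor. Pan x -45 to +45 mm, 80 mm wide outside, 74 inside, floor 2 mm, side walls 3 mm thick and 40 high, back wall 56 high, no front wall. Starts nose down in the caddy, handle up, underside towards the caddy's -x side (the robot)
- scoop_handle (a point): middle of the scoop's handle, on its axis (scoop frame x = -95, z = 48 mm). The handle is a straight bar along the scoop's x, from x = -45 to -145 mm, 20 mm wide (y) and 16 mm thick (z). Laid down, the scoop rests stably on its pan with the handle level and clear of the bench
- scoop_lip (a point): middle of the front lip of the scoop's floor, on the underside (scoop frame x = +45, z = 0)
- caddy: blue open-topped box fixed to the bench, 86 (x) x 112 (y) x 110 mm high, walls and floor 5 mm; origin at the centre of its underside, z up. The scoop stands in it; its handle sticks up about 85 mm above the rim
- tray: grey tray fixed to the bench, 245 (x from -115 to +130) x 102 mm (y) outside, 92 mm wide inside; origin on its underside. Floor top at 12 mm; side walls reach 57 mm; the far (+x) wall slopes outward, at 45 degrees, from its foot at x = 85 mm on the floor; the near (-x) wall (inner face at x = -110) reaches only 27 mm above the bench, so that the scoop's handle passes over it. Walls 5 mm
- tray_floor (a point): the tray's origin raised to the top face of its floor
- jar: open round white ceramic jar, 700 g, 122 mm outer diameter, 114 mm inside at the mouth, 80 mm high, floor 8 mm thick; origin at the centre of its underside; stands loose on the bench to the left or right of the tray, the caddy on the other side
- jar_rim (a point): centre of the jar's mouth, at the height of its rim
- ball1: smooth white ceramic grinding ball, 32 mm diameter, 55 g, origin at its centre (its axes mean nothing); starts somewhere in the far half of the tray
- ball2: smooth white ceramic grinding ball, 32 mm diameter, 55 g, origin at its centre (its axes mean nothing); starts somewhere in the far half of the tray
- ball3: smooth white ceramic grinding ball, 32 mm diameter, 55 g, origin at its centre (its axes mean nothing); starts somewhere in the far half of the tray
- ball4: smooth white ceramic grinding ball, 32 mm diameter, 55 g, origin at its centre (its axes mean nothing); starts somewhere in the far half of the tray
- washbottle: white wash bottle with a bent spout, 68 mm diameter, 180 mm high, at the left of the work; leave alone. Origin: centre of its underside
- tube_rack: blue test-tube rack 70 x 200 mm with glass tubes, 130 mm high, at the left edge of the bench nearer the robot; leave alone. Origin: centre of its underside
- reagent_bottle: amber bottle, 64 mm diameter, 130 mm high, at the right edge of the work; leave alone. Origin: centre of its underside
Things that resemble listed ones, but are neither listed nor needed, are in the scene too. What is shaped like the scoop but red is not meant. There is more than one size of the jar; the job needs the larger.

How it is judged:
On the way, in this order (a step that is already met when the one before it is completed fails the run):
1. the scoop lies right way up on the bench, let go (angle between scoop's own z axis and vertical below 0.15 rad and height (world z) of scoop below 0.008 m and contact force between the fingers and scoop below 0.1 N and linear speed of scoop below 0.03 m/s), for 0.1 s.
2. at least one ball is carried in the scoop, above the tray's floor by 50 mm or more (height (world z) of scoop above 0.062 m and ((x of ball1 in the frame of scoop between -0.045 and 0.045 m and y of ball1 in the frame of scoop between -0.038 and 0.038 m and z of ball1 in the frame of scoop between 0 and 0.06 m) or (x of ball2 in the frame of scoop between -0.045 and 0.045 m and y of ball2 in the frame of scoop between -0.038 and 0.038 m and z of ball2 in the frame of scoop between 0 and 0.06 m) or (x of ball3 in the frame of scoop between -0.045 and 0.045 m and y of ball3 in the frame of scoop between -0.038 and 0.038 m and z of ball3 in the frame of scoop between 0 and 0.06 m) or (x of ball4 in the frame of scoop between -0.045 and 0.045 m and y of ball4 in the frame of scoop between -0.038 and 0.038 m and z of ball4 in the frame of scoop between 0 and 0.06 m))), for 0.2 s.
At the end, for the whole second after the job is handed in: At least three of the four balls lie inside the jar below its rim; the jar stands upright (within 0.1 rad) on the bench, at rest; the scoop lies on the bench right way up (within 0.15 rad), at rest and let go (all of step 1 and (((horizontal distance between ball1 and jar below 0.055 m and height (world z) of ball1 between 0.02 and 0.078 m) and (horizontal distance between ball2 and jar below 0.055 m and height (world z) of ball2 between 0.02 and 0.078 m) and (horizontal distance between ball3 and jar below 0.055 m and height (world z) of ball3 between 0.02 and 0.078 m)) or ((horizontal distance between ball1 and jar below 0.055 m and height (world z) of ball1 between 0.02 and 0.078 m) and (horizontal distance between ball2 and jar below 0.055 m and height (world z) of ball2 between 0.02 and 0.078 m) and (horizontal distance between ball4 and jar below 0.055 m and height (world z) of ball4 between 0.02 and 0.078 m)) or ((horizontal distance between ball1 and jar below 0.055 m and height (world z) of ball1 between 0.02 and 0.078 m) and (horizontal distance between ball3 and jar below 0.055 m and height (world z) of ball3 between 0.02 and 0.078 m) and (horizontal distance between ball4 and jar below 0.055 m and height (world z) of ball4 between 0.02 and 0.078 m)) or ((horizontal distance between ball2 and jar below 0.055 m and height (world z) of ball2 between 0.02 and 0.078 m) and (horizontal distance between ball3 and jar below 0.055 m and height (world z) of ball3 between 0.02 and 0.078 m) and (horizontal distance between ball4 and jar below 0.055 m and height (world z) of ball4 between 0.02 and 0.078 m))) and angle between jar's own z axis and vertical below 0.1 rad and height (world z) of jar below 0.01 m and linear speed of jar below 0.02 m/s); the robot touches nothing.
It fails at once if a ball is on the bench or off it (spilled) (height (world z) of any of ball1, ball2, ball3, ball4 below 0.017 m).
It fails at once if the fingers press on a ball (over 1 N) (contact force between the fingers and ball1 above 1 N or contact force between the fingers and ball2 above 1 N or contact force between the fingers and ball3 above 1 N or contact force between the fingers and ball4 above 1 N).
It fails at once if the jar is tipped over 0.5 rad or shoved more than 60 mm (angle between jar's own z axis and vertical above 0.5 rad or distance of jar from where it was at the start of the episode above 0.06 m).
It fails at once if a bystander (wash bottle, tube rack, amber bottle) is moved more than 40 mm or tipped over 0.5 rad (distance of any of washbottle, tube_rack, reagent_bottle from where it was at the start of the episode above 0.04 m or angle between any of washbottle, tube_rack, reagent_bottle's own z axis and vertical above 0.5 rad).
It also fails if it takes over 64 s, if anything falls off the work surface, if the arm or the gripper's body presses on something with over 40 N, if the wrist force passes 120 N, or if a joint passes its speed limit or range.

ROBOT

A 6-joint arm with a two-finger parallel gripper is mounted at the origin on the work surface. World frame = base frame: x ahead of the robot, y to its left, z up, the work surface at z = 0. Lengths are in m, angles in rad, forces in N, time in s.
With the tool pointing down it reaches from about 0.375 to 0.975 m from the base axis. Payload 3.8 kg.
Tool frame: the origin (TCP) lies midway between the tips of the shut fingers; the grasp point (between the pads) lies 19 mm behind it; z points along the fingers, y is the line along which they close (so a half turn about z gives the same grasp; the last joint's range is limited). The gripper opens to 85 mm and grips with 20 to 120 N. Pads are 22 mm wide; open, the fingers measure 114 mm over their backs; the gripper's body (76 mm by 85 mm) begins 54 mm behind the grasp point. The pads swing forward as they close: fully open they stand 13 mm farther back than shut.
Start: joints at [1.178, 0.264, 1.604, -0, 1.274, -0.037], TCP at [0.235, 0.633, 0.2] pointing down, gripper open.
Joint ranges: [-2.63, 2.63], [-0.94, 2.18], [0.31, 2.57], [-1.31, 4.45], [0, 2.66], [-2.55, 2.55]. Speed limits (rad/s): [2.57, 2.57, 3.14, 3.14, 3.14, 3.14].

INTERFACE

Orientations are given as a rotation vector (axis times angle).
In Python, from workcell import * gives the robot as it stands. The module is installed in compiled form; this text tells all that it offers.
- The arm moves only by the tool apply_moves, never from a script. Its arguments are lists of equal length, an entry for each row: "fingers": the opening, from 0 (shut) to 1 (fully open); "travel": the shift along the tool's x, y, z normalised to -1 to 1, where 1 is 0.05 m, a list of three; "rotation": the turn, a rotation vector about the tool's x, y, z normalised to -1 to 1, where 1 is 6 degrees, a list of three. In form: {"fingers": [fingers, ...], "travel": [[dx, dy, dz], ...], "rotation": [[ax, ay, az], ...]}. A call has 1 to 12 rows; each row shifts and turns the commanded pose from where the row before left it, along the tool's axes as they then stand; what a row does not reach is not made up. A row lasts 1/10 s, in which the tool goes at most 50 mm and 8.59 degrees, less where a joint would pass 70% of its speed; a pose out of reach is approached as far as the arm can. A call with a number of a shift or a turn outside -1 to 1 is refused whole. A call with a gripper value outside its range is refused whole. The fingers move at their own pace and stop on an object; "newtons" is the grip in N (left out, the last holds). Time passes only in rows, so rows that do not move let the fingers close. It gives the time, the measured TCP pose, the force, the opening and the grip force at its end, in the units of the state.
- read_state(): the state, without advancing time (a new reading comes with each control period).
- read_camera(name): name is "scene" or "top" or "wrist"; returns a dict with "image" (400x640x3 uint8, red, green, blue), "fx", "fy", "cx", "cy" (pixels), "k1" (the pictures are not rectified: a ray, as slopes to the right and down, at radius r is drawn at 1 + k1 r^2 times it, then the intrinsics apply), "extrinsics" (4x4, takes a point from world to camera coordinates). Camera axes: x right, y down, z forward; pixel columns grow to the right and rows downward; lengths in m; the calibration is good to about 2 mm. A picture is of the moment at which its call begins. There is no depth.
- finish_job(): hands the job in; it is judged then, once.
Trained networks look in the newest picture that a camera, given by its name, has taken for a name from the list of things; names that differ only in an ending like _2 or _b are one class to them, and where a whole thing is asked for, a point or a joint stands for the part that bears it (a point fixed in the world has none). Each returns a list of dicts, best first, with "p" (0 to 1); they miss things now and then, are a little off and sometimes report something else, mostly with a low value. They report only what shows in the picture. A call takes as long as a camera call. They do not tell look-alikes from the thing itself.
- regions_of(camera, name): "mask" (400x640 bool, what is visible of it) and "bbox" ([left, top, width, height] in pixels, round what is visible of it).
- tip_of(camera, name): "location" ([column, row] in pixels: a listed point, or the origin of a listed thing).
The state is a dict: "time": time; "q": joint angles; "joint_vel": joint speeds; "joint_torque": joint torques, N m; "tool_pos": TCP position; "tcp_rot": TCP orientation; "wrist_force": force on the tool from outside, world axes, zero at the start; "torque": the same for the moment, N m; "width": opening from 0.0 (shut) to 1.0 (fully open); "grip_force": force on a finger pad.
Only numpy, scipy, OpenCV 4.12 (cv2) and the standard library are available. Lean on these libraries where they do the work, as an engineer would, in place of code of your own. Each camera call takes 0.05 s, during which the arm holds its last target. There are 200 camera calls.

## Working session

There is one attempt and no reset: what is moved stays moved. The work goes in short steps, Python scripts to look and compute and a tool call to move; the robot and the scene stay as the last step left them, time stands still between calls to the robot, and variables do not carry over. Pictures are saved under pics/ and viewed, at most 10 in all, crops included, and the job is handed in when it is done.

Besides the shell and the picture viewer there is one more tool, called after "Emit:" as name(argument=value, ...), one argument or row to a line, values as JSON. apply_moves: Moves the arm, as the interface text tells. Scaled input: -1 to 1 covers 0.05 m each way for a shift and 6 degrees each way for a turn. Its arguments: {"type":"object","properties":{"fingers":{"type":"array","items":{"type":"number"}},"travel":{"type":"array","items":{"type":"array","items":{"type":"number"}}},"rotation":{"type":"array","items":{"type":"array","items":{"type":"number"}}},"newtons":{"type":"number"}},"required":["fingers","travel","rotation"]}

```bash
mkdir -p pics; cat > h.py <<'E'
from workcell import *
import numpy as np, cv2
from scipy.spatial.transform import Rotation as R
def ray(c,uv):
    K=np.array([[c['fx'],0,c['cx']],[0,c['fy'],c['cy']],[0,0,1.]])
    x=(uv[0]-c['cx'])/c['fx'];y=(uv[1]-c['cy'])/c['fy'];X,Y=x,y
    for _ in range(20):
        f=1+c['k1']*(X*X+Y*Y);X,Y=x/f,y/f
    E=np.array(c['extrinsics']);Rm=E[:3,:3];t=E[:3,3]
    return -Rm.T@t, Rm.T@np.array([X,Y,1.])
def atz(c,uv,z):
    o,d=ray(c,uv);return o+d*(z-o[2])/d[2]
def proj(c,P):
    E=np.array(c['extrinsics']);p=E[:3,:3]@np.array(P)+E[:3,3];x,y=p[:2]/p[2];f=1+c['k1']*(x*x+y*y)
    return np.array([c['fx']*x*f+c['cx'],c['fy']*y*f+c['cy']])
def save(c,n): cv2.imwrite('pics/'+n,c['image'][:,:,::-1])
E
python3 - <<'E'
from h import *
np.set_printoptions(precision=3,suppress=True)
s=read_state();print(s)
Z=dict(scoop_handle=.15,caddy=0,tray=0,tray_floor=.012,jar=0,jar_rim=.08,ball1=.028,washbottle=0,tube_rack=0,reagent_bottle=0)
ims=[]
for n in ('scene','top'):
    c=read_camera(n);save(c,n+'0.png');E=np.array(c['extrinsics']);print(n,-E[:3,:3].T@E[:3,3],E[:3,:3],c['fx'],c['k1'])
    for k,z in Z.items():
        for d in tip_of(n,k)[:6]: print(n,k,round(d['p'],2),np.round(d['location'],1),atz(c,d['location'],z))
    ims.append(c['image'][:,:,::-1])
cv2.imwrite('pics/both.png',cv2.resize(np.vstack(ims),(480,600)))
E
```

```text
{'time': 0.0, 'q': array([ 1.178,  0.265,  1.605, -0.   ,  1.274, -0.037]), 'joint_vel': array([-0.001, -0.001,  0.001, -0.   , -0.001, -0.002]), 'joint_torque': array([ -0.001, -51.512, -36.731,   0.   ,   0.013,  -0.   ]), 'tool_pos': array([0.235, 0.632, 0.198]), 'tcp_rot': array([-0.556, -3.092,  0.003]), 'wrist_force': array([-0.496,  0.108, -0.388]), 'torque': array([-0.059, -0.005, -0.006]), 'grip_force': 0.0, 'width': 0.9977081477659674}
scene [ 1.419 -0.444  0.75 ] [[ 0.428  0.903 -0.014]
 [ 0.48  -0.241 -0.844]
 [-0.766  0.355 -0.537]] 366.85330845549754 -0.011950817821985435
scene scoop_handle 0.73 [375.  202.5] [0.672 0.071 0.15 ]
scene scoop_handle 0.67 [420.6 184.1] [0.648 0.256 0.15 ]
scene caddy 0.89 [408.2 215.9] [0.608 0.258 0.   ]
scene tray 0.82 [328.8 230.1] [ 0.557 -0.024  0.   ]
scene tray_floor 0.68 [346.2 232.2] [0.606 0.015 0.012]
scene tray_floor 0.36 [268.8 251.7] [ 0.585 -0.24   0.012]
scene tray_floor 0.32 [330.4 231.3] [ 0.579 -0.029  0.012]
scene jar 0.9 [220.6 276.2] [ 0.61  -0.393  0.   ]
scene jar 0.62 [269.2 253.1] [ 0.578 -0.237  0.   ]
scene jar_
[... 1087 characters left out ...]
 [0.63  0.01  0.012]
top jar 0.83 [424.2 180.4] [ 0.617 -0.393  0.   ]
top jar 0.76 [383.7 188.5] [ 0.587 -0.246  0.   ]
top jar 0.35 [326.3 185.7] [ 0.597 -0.041  0.   ]
top jar_rim 0.81 [391.7 187.9] [ 0.581 -0.258  0.08 ]
top jar_rim 0.8 [430.9 178.9] [ 0.612 -0.393  0.08 ]
top jar_rim 0.52 [241.8 186.9] [0.584 0.246 0.08 ]
top ball1 0.58 [315.6 188.4] [ 0.584 -0.002  0.028]
top ball1 0.57 [324.3 173.8] [ 0.636 -0.033  0.028]
top ball1 0.54 [328.1 188.6] [ 0.584 -0.046  0.028]
top ball1 0.5 [313.8 176. ] [0.628 0.004 0.028]
top washbottle 0.59 [188.6 182.1] [0.609 0.453 0.   ]
top tube_rack 0.68 [168.5 242.5] [0.393 0.52  0.   ]
top reagent_bottle 0.92 [477.  225.5] [ 0.455 -0.582  0.   ]
```

View pics/top0.png

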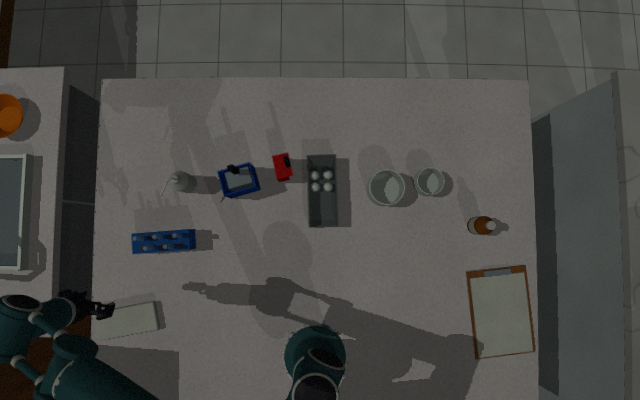

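View pics/scene0.png

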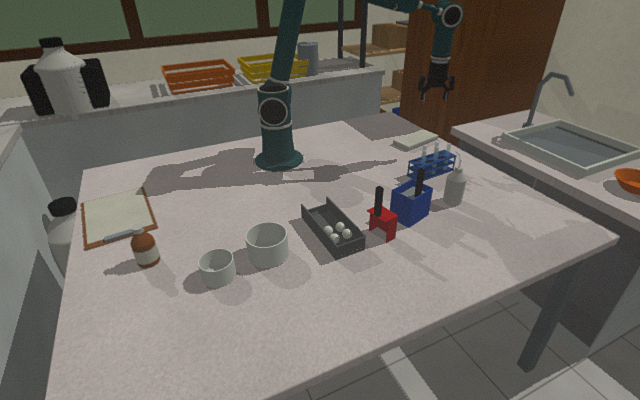

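```bash
cat > fit.py <<'E'
from h import *
from scipy.optimize import minimize
np.set_printoptions(precision=4,suppress=True)
def box(x0,x1,y0,y1,z0,z1): return np.array([[x,y,z] for x in(x0,x1) for y in(y0,y1) for z in(z0,z1)])/1000
a=np.linspace(0,2*np.pi,40);M={}
M['tray']=np.vstack([box(-115,85,-51,51,0,0),box(-115,130,-51,51,57,57)*[1,1,1]])
M['tray'][[4+0,4+1]]  # placeholder order
M['caddy']=box(-43,43,-56,56,0,110)
M['jar']=np.array([[.061*np.cos(t),.061*np.sin(t),z] for t in a for z in(0,.08)])
def hull(c,P):
    m=np.zeros((1600,2560),np.uint8);p=np.array([proj(c,q) for q in P])
    cv2.fillConvexPoly(m,cv2.convexHull(((p+.5)*4).astype(np.int32)),1);return m>0
def fit(name,g,cs,pick):
    ms=[]
    for n,c in cs.items():
        best=None
        for d in regions_of(n,name):
            b=d['bbox'];ctr=np.array([b[0]+b[2]/2,b[1]+b[3]/2]);e=np.linalg.norm(ctr-proj(c,[g[0],g[1],pick]))
            if best is None or e<best[0]: best=(e,d)
        print(name,n,best[1]['bbox'],round(best[1]['p'],2),'off',round(best[0],1));ms.append((c,cv2.resize(best[1]['mask'].astype(np.uint8),(2560,1600),interpolation=0)>0))
    def cost(v):
        r=R.from_euler('z',v[2]/1.0).as_matrix() if name!='jar' else np.eye(3);P=M[name]@r.T+[v[0],v[1],0];s=0
        for c,m in ms:
            h=hull(c,P);s+=1-(h&m).sum()/(h|m).sum()
        return s
    best=min((minimize(cost,[g[0],g[1],y],method='Nelder-Mead',options=dict(initial_simplex=np.array([[g[0],g[1],y],[g[0]+.02,g[1],y],[g[0],g[1]+.02,y],[g[0],g[1],y+.15]]),maxiter=120)) for y in ((-.2,.2) if name!='jar' else (0,))),key=lambda r:r.fun)
    print(name,best.x,best.fun);return best.x
if __name__=='__main__':
    cs={n:read_camera(n) for n in('top','scene')}
    cd=fit('caddy',(.61,.26),cs,.055);tr=fit('tray',(.58,-.02),cs,.03);j=fit('jar',(.585,-.245),cs,.04)
    for n,c in cs.items():
        for nm in ('ball1','scoop_handle','scoop'):
            for d in regions_of(n,nm):
                ys,xs=np.nonzero(d['mask']);print(n,nm,round(d['p'],2),d['bbox'],xs.mean(),ys.mean(),atz(c,(xs.mean(),ys.mean()),.028 if 'ball' in nm else .15))
    out=[]
    for n,(x,y,w,h) in dict(top=(212,145,200,75),scene=(240,160,200,75)).items():
        c=cs[n];im=cv2.convertScaleAbs(cv2.resize(c['image'][y:y+h,x:x+w,::-1],None,fx=4,fy=4,interpolation=cv2.INTER_CUBIC),alpha=1.8)
        for v,k,col in((cd,'caddy',(0,255,255)),(tr,'tray',(0,255,0)),(j,'jar',(255,0,255))):
            P=M[k]@R.from_euler('z',v[2] if k!='jar' else 0).as_matrix().T+[v[0],v[1],0]
            for q in P: u=(proj(c,q)+.5-[x,y])*4;cv2.circle(im,tuple(u.astype(int).tolist()),2,col,-1)
        out.append(im)
    cv2.imwrite('pics/crop1.png',np.vstack(out))
E
python3 fit.py
```

```text
caddy top [217.2, 161.7, 43.7, 36.4] 0.87 off 0.2
caddy scene [386.3, 177.9, 49.5, 48.1] 0.6 off 0.9
caddy [0.6093 0.2574 0.3058] 0.7110112748595602
tray top [303.8, 148.9, 33.2, 77.9] 0.67 off 1.7Traceback (most recent call last):
  File "fit.py", line 30, in <module>
    cd=fit('caddy',(.61,.26),cs,.055);tr=fit('tray',(.58,-.02),cs,.03);j=fit('jar',(.585,-.245),cs,.04)
                                         ~~~^^^^^^^^^^^^^^^^^^^^^^^^^^
  File "fit.py", line 20, in fit
    print(name,n,best[1]['bbox'],round(best[1]['p'],2),'off',round(best[0],1));ms.append((c,cv2.resize(best[1]['mask'].astype(np.uint8),(2560,1600),interpolation=0)>0))
                 ~~~~^^^
TypeError: 'NoneType' object is not subscriptable
```

```bash
python3 - <<'E'
s=open('fit.py').read()
s=s.replace("        print(name,n,best[1]['bbox']","        if best is None: print(name,n,'none');continue\n        k=np.argwhere(best[1]['mask'])[:,::-1].astype(np.int32);mm=np.zeros((400,640),np.uint8);cv2.fillConvexPoly(mm,cv2.convexHull(k),1);best[1]['mask']=mm\n        print(name,n,best[1]['bbox']")
open('fit.py','w').write(s)
E
python3 fit.py
```

```text
caddy top [217.8, 161.6, 43.4, 36.3] 0.83 off 0.4
caddy scene [387.5, 179.2, 48.4, 45.6] 0.82 off 1.2
caddy [0.6093 0.2589 0.2696] 0.11153750831972786
tray top [305.4, 153.3, 33.3, 74.9] 0.65 off 1.8
tray scene [303.4, 197.0, 64.3, 59.4] 0.76 off 2.6
tray [ 0.5683 -0.0226  0.0429] 0.19534379085543108
jar top [367.3, 169.9, 35.3, 37.6] 0.81 off 0.9
jar scene [245.3, 220.0, 42.9, 47.4] 0.88 off 1.5
jar [ 0.5859 -0.2421  0.042 ] 0.10030832953739777
top ball1 0.49 [309.1, 173.4, 10.4, 8.6] 314.0 174.7258064516129 [0.6324 0.0033 0.028 ]
top ball1 0.47 [321.1, 182.2, 7.5, 8.6] 327.05882352941177 186.02941176470588 [ 0.5927 -0.0424  0.028 ]
top ball1 0.27 [366.1, 170.2, 37.1, 39.6] 384.8541484716157 186.99563318777294 [ 0.5898 -0.245   0.028 ]
top scoop_handle 0.86 [225.2, 167.7, 27.3, 23.4] 238.78125 177.37847222222223 [0.6068 0.2428 0.15  ]
top scoop_handle 0.84 [271.2, 152.7, 20.7, 30.2] 282.03722084367246 166.60794044665013 [0.6416 0.1052 0.15  ]
top scoop 0.95 [225.5, 164.3, 30.5, 28.6] 238.44795539033458 177.4368029739777 [0.6067 0.2439 0.15  ]
top scoop 0.8 [272.2, 155.9, 22.5, 26.9]
[... 188 characters left out ...]
 222.7, 7.0, 10.6] 339.7236842105263 226.42105263157896 [0.5878 0.0002 0.028 ]
scene ball1 0.52 [321.8, 225.8, 11.0, 10.4] 328.25 229.765625 [ 0.587  -0.0405  0.028 ]
scene ball1 0.36 [331.6, 234.6, 8.2, 9.5] 334.75925925925924 237.75925925925927 [ 0.6318 -0.0401  0.028 ]
scene scoop_handle 0.89 [365.6, 184.1, 30.8, 55.5] 382.1983273596177 215.75866188769413 [0.7378 0.0534 0.15  ]
scene scoop_handle 0.61 [403.7, 166.5, 18.8, 34.8] 416.40419161676647 185.4880239520958 [0.6487 0.2392 0.15  ]
scene scoop 0.6 [399.7, 172.3, 25.8, 27.7] 415.9240506329114 185.62974683544303 [0.6487 0.2373 0.15  ]
scene scoop 0.6 [367.1, 187.9, 29.9, 54.3] 381.9488320355951 216.49054505005563 [0.7405 0.0509 0.15  ]
```

View pics/crop1.png

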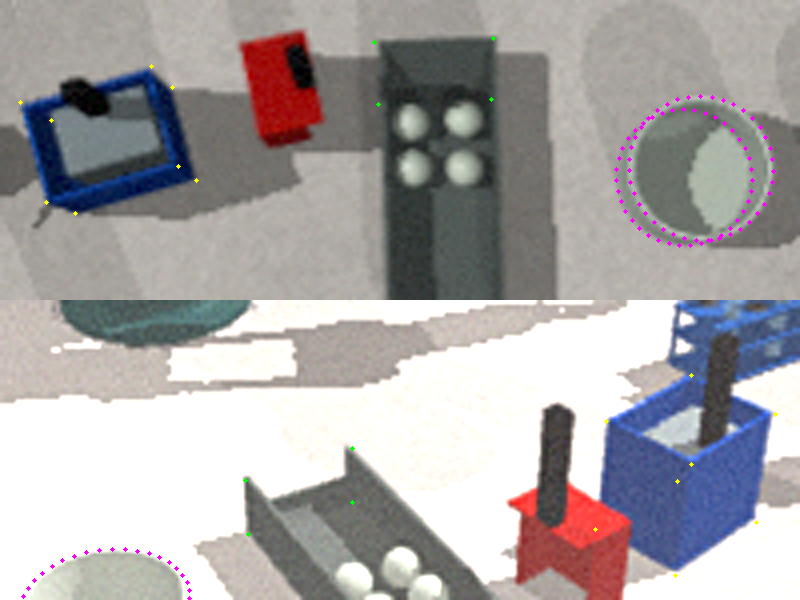

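```bash
cat > t.py <<'E'
from h import *
np.set_printoptions(precision=4,suppress=True)
T=read_camera('top');S=read_camera('scene')
def tri(a,b):
    A=[];B=[]
    for c,uv in((T,a),(S,b)):
        o,d=ray(c,uv);d/=np.linalg.norm(d);P=np.eye(3)-np.outer(d,d);A.append(P);B.append(P@o)
    return np.linalg.solve(sum(A),sum(B))
Rc=R.from_euler('z',.26).as_matrix()
for nm,a,b in(('top end',(230,167),(421,169.5)),('low end',(238.3,171.2),(417.3,195.3)),):
    p=tri(a,b);print(nm,p,'caddy frame',Rc.T@(p-[.6093,.2585,0]))
for z in(.11,.15,.195):
    for xc in(.01,.02,.03):
        p=Rc@[xc,0,0]+[.6093,.2585,z];print(z,xc,proj(T,p),proj(S,p))
# caddy rim corners, my clicks in crop
K=[((20,105),(608,422)),((152,68),(692,372)),((192,180),(772,412))]
for a,b in K: print(tri((212+a[0]/4,145+a[1]/4),(240+b[0]/4,160+(b[1]-300)/4)))
for a in((22,105),(152,70),(195,180),(50,210)): print('rim',atz(T,(212+a[0]/4,145+a[1]/4),.11))
for a in((376,42),(495,38)): print('tray far',atz(T,(212+a[0]/4,145+a[1]/4),.057))
im=cv2.convertScaleAbs(cv2.resize(T['image'][140:240,290:350,::-1],None,fx=6,fy=6,interpolation=2),alpha=2)
im2=cv2.convertScaleAbs(cv2.resize(S['image'][150:250,380:450,::-1],None,fx=6,fy=6,interpolation=2),alpha=1.2)
cv2.imwrite('pics/crop2.png',np.hstack([im,im2]))
E
python3 t.py
```

```text
top end [0.6333 0.2619 0.1941] caddy frame [ 0.0241 -0.0029  0.1941]
low end [0.6355 0.257  0.1002] caddy frame [ 0.025  -0.0082  0.1002]
0.11 0.01 [235.6944 175.2847] [414.6737 190.1893]
0.11 0.02 [234.9716 172.3733] [417.1427 191.3939]
0.11 0.03 [234.2503 169.466 ] [419.6382 192.6116]
0.15 0.01 [233.1521 173.5995] [416.1642 179.6724]
0.15 0.02 [232.4081 170.5951] [418.6864 180.8415]
0.15 0.03 [231.6658 167.595 ] [421.2361 182.0234]
0.195 0.01 [230.0884 171.5683] [417.9043 167.3777]
0.195 0.02 [229.3191 168.4518] [420.4889 168.5025]
0.195 0.03 [228.5516 165.3402] [423.1024 169.64  ]
[0.6002 0.2612 0.1164]
[0.6541 0.2076 0.187 ]
[0.6169 0.2383 0.1203]
rim [0.6324 0.3216 0.11  ]
rim [0.6615 0.2145 0.11  ]
rim [0.5704 0.1778 0.11  ]
rim [0.5455 0.2967 0.11  ]
tray far [0.6951 0.0309 0.057 ]
tray far [ 0.6988 -0.0715  0.057 ]
```

View pics/crop2.png

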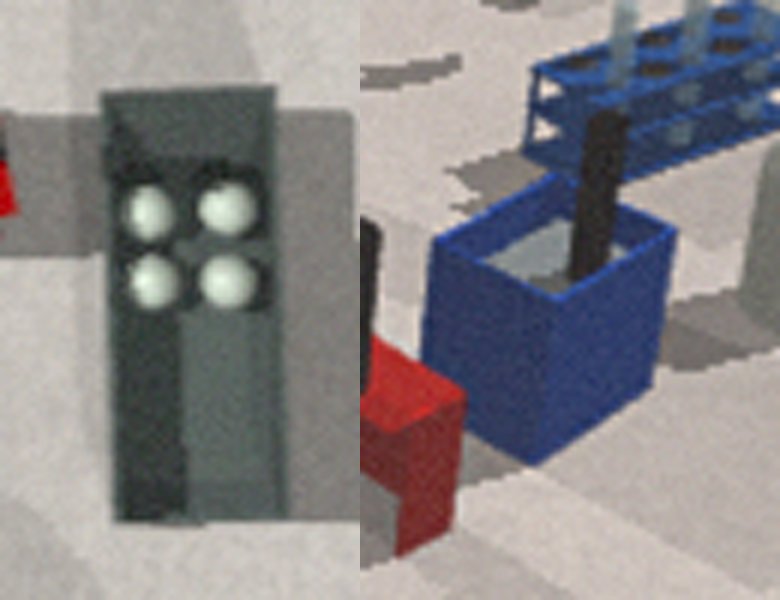

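The scoop in the blue caddy is the one meant: its handle top is at (230,167) in the top view and (421,170) in the scene view. The red one at top (282,165) is a decoy. Of the jars at top (387,187) and (430,180), the first is larger, with a rim about 120 mm across, so it is the target.

```bash
cat > plan.py <<'E'
from h import *
import json,os
np.set_printoptions(precision=3,suppress=True)
def tool(yaw,lean):
    """yaw: heading of scoop x; lean>0: tool z tilts back to the robot (deg)"""
    h=np.array([np.cos(yaw),np.sin(yaw),0]);y=np.array([-np.sin(yaw),np.cos(yaw),0])
    z=np.array([0,0,-1.]);x=np.cross(y,z)
    return R.from_matrix(np.c_[x,y,z])*R.from_euler('y',lean,degrees=True)
def cur():
    s=read_state();return np.array(s['tool_pos']),R.from_rotvec(s['tcp_rot'])
def load():
    if os.path.exists('cmd.json'):
        d=json.load(open('cmd.json'));return np.array(d[0]),R.from_rotvec(d[1])
    return cur()
def plan(ways,start=None):
    """ways: (pos,Rot,n rows, finger)"""
    p,r=start or load();rows=[]
    for P,Q,n,f in ways:
        P=np.array(P);p0,r0=p,r;w=(r0.inv()*Q).as_rotvec()
        for i in range(1,n+1):
            tp=p0+(P-p0)*i/n;tr=r0*R.from_rotvec(w*i/n)
            d=np.round(r.inv().apply(tp-p)/.05,2);a=np.round(np.degrees((r.inv()*tr).as_rotvec())/6,2)
            assert abs(d).max()<=1 and abs(a).max()<=1 and np.linalg.norm(d)<=1.01,(d,a)
            p=p+r.apply(d*.05);r=r*R.from_rotvec(np.radians(a*6));rows.append((f,d.tolist(),a.tolist()))
    json.dump([p.tolist(),r.as_rotvec().tolist()],open('cmd.json','w'))
    for k in range(0,len(rows),12):
        b=rows[k:k+12];print(json.dumps(dict(fingers=[x[0] for x in b],travel=[x[1] for x in b],rotation=[x[2] for x in b])).replace(' ',''))
    print('end',p,r.as_rotvec())
E
python3 - <<'E'
from plan import *
import json
json.dump([[.235,.633,.2],read_state()['tcp_rot'].tolist()],open('cmd.json','w'))
Q=tool(.26,42);d=Q.apply([0,0,1]);g=np.array([.634,.2600,.157])+.016*d
Qh=tool(.26,0)
plan([([.35,.55,.33],tool(.6,0),4,1),((g-.10*d+[0,0,.05]),Q,10,1),(g-.06*d,Q,3,1)])
E
```

```text
Traceback (most recent call last):
  File "plan.py", line 23, in plan
    assert abs(d).max()<=1 and abs(a).max()<=1 and np.linalg.norm(d)<=1.01,(d,a)
           ^^^^^^^^^^^^^^^^^^^^^^^^^^^^^^^^^^^^^^^^^^^^^^^^^^^^^^^^^^^^^^^
AssertionError: (array([-0.68, -0.19, -0.65]), array([ 0.  , -0.  , -2.28]))
```

```bash
python3 - <<'E'
from plan import *
Q=tool(.26,42);d=Q.apply([0,0,1]);g=np.array([.634,.2600,.157])+.016*d
plan([([.35,.55,.33],tool(-.1,0),4,1),((g-.10*d+[0,0,.05]),Q,10,1),(g-.06*d,Q,4,1)])
E
```

```text
{"fingers":[1,1,1,1,1,1,1,1,1,1,1,1],"travel":[[-0.68,-0.19,-0.65],[-0.67,-0.23,-0.65],[-0.66,-0.28,-0.65],[-0.63,-0.31,-0.65],[-0.73,-0.48,0.12],[-0.72,-0.5,0.08],[-0.7,-0.53,0.03],[-0.69,-0.56,-0.02],[-0.66,-0.57,-0.05],[-0.64,-0.6,-0.09],[-0.61,-0.62,-0.14],[-0.58,-0.65,-0.16]],"rotation":[[0.0,-0.0,-0.61],[0.0,-0.0,-0.61],[0.0,-0.0,-0.61],[0.0,-0.0,-0.61],[0.13,0.69,-0.33],[0.12,0.69,-0.33],[0.13,0.7,-0.33],[0.12,0.69,-0.32],[0.13,0.69,-0.33],[0.13,0.69,-0.33],[0.12,0.7,-0.33],[0.13,0.69,-0.33]]}
{"fingers":[1,1,1,1,1,1],"travel":[[-0.54,-0.66,-0.2],[-0.51,-0.69,-0.23],[-0.17,0.0,0.39],[-0.16,0.0,0.38],[-0.17,0.0,0.39],[-0.17,0.0,0.38]],"rotation":[[0.12,0.69,-0.33],[0.13,0.69,-0.32],[0.0,0.0,-0.0],[0.0,0.0,-0.0],[0.0,0.0,-0.0],[0.0,0.0,-0.0]]}
end [0.663 0.268 0.19 ] [ 0.312 -2.392  0.12 ]
```

Emit:
apply_moves(
  fingers=[1,1,1,1,1,1,1,1,1,1,1,1],
  travel=[
    [-0.68,-0.19,-0.65],
    [-0.67,-0.23,-0.65],
    [-0.66,-0.28,-0.65],
    [-0.63,-0.31,-0.65],
    [-0.73,-0.48,0.12],
    [-0.72,-0.5,0.08],
    [-0.7,-0.53,0.03],
    [-0.69,-0.56,-0.02],
    [-0.66,-0.57,-0.05],
    [-0.64,-0.6,-0.09],
    [-0.61,-0.62,-0.14],
    [-0.58,-0.65,-0.16],
  ],
  rotation=[
    [0.0,-0.0,-0.61],
    [0.0,-0.0,-0.61],
    [0.0,-0.0,-0.61],
    [0.0,-0.0,-0.61],
    [0.13,0.69,-0.33],
    [0.12,0.69,-0.33],
    [0.13,0.7,-0.33],
    [0.12,0.69,-0.32],
    [0.13,0.69,-0.33],
    [0.13,0.69,-0.33],
    [0.12,0.7,-0.33],
    [0.13,0.69,-0.33],
  ],
)

```text
time: 3.4
tool_pos: [0.6222, 0.3277, 0.2814]
tcp_rot: [0.235, -2.544, 0.1]
wrist_force: [0.2, 0.8, 1.7]
width: 1.001
grip_force: 0.0
```

Emit:
apply_moves(
  fingers=[1,1,1,1,1,1,1],
  travel=[
    [-0.54,-0.66,-0.2],
    [-0.51,-0.69,-0.23],
    [-0.17,0.0,0.39],
    [-0.16,0.0,0.38],
    [-0.17,0.0,0.39],
    [-0.17,0.0,0.38],
    [0,0,0],
  ],
  rotation=[
    [0.12,0.69,-0.33],
    [0.13,0.69,-0.32],
    [0.0,0.0,-0.0],
    [0.0,0.0,-0.0],
    [0.0,0.0,-0.0],
    [0.0,0.0,-0.0],
    [0,0,0],
  ],
)

```text
time: 4.1
tool_pos: [0.6613, 0.2668, 0.1853]
tcp_rot: [0.311, -2.386, 0.122]
wrist_force: [-0.7, -0.2, -0.9]
width: 0.999
grip_force: 0.0
```

```bash
python3 - <<'E'
from plan import *
p,r=load();s=read_state();print(s['q'],s['tool_pos']-p,(r.inv()*R.from_rotvec(s['tcp_rot'])).as_rotvec(),s['wrist_force'])
c=read_camera('wrist');cv2.imwrite('pics/w1.png',cv2.convertScaleAbs(c['image'][:,:,::-1],alpha=1.3))
for z in(.157,.19): print(proj(c,[.634,.26,z]))
E
```

```text
[ 0.325  0.925  0.812  0.052  2.143 -1.494] [-0.001 -0.001 -0.004] [0.    0.007 0.   ] [-0.718 -0.154 -0.893]
[322.84  211.475]
[322.928 191.368]
```

View pics/w1.png

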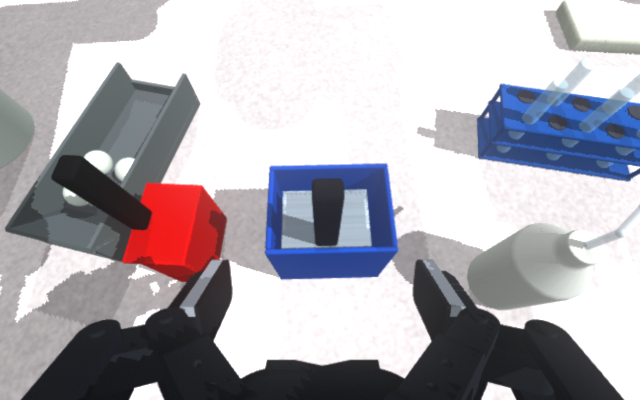

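The wrist view shows the handle centred between the fingers at (327,212), square to the pads. I'll advance 60 mm and grip.

Emit:
apply_moves(
  fingers=[1,1,1,1,0,0,0,0,0,0],
  travel=[
    [0,-0.02,0.3],
    [0,-0.02,0.3],
    [0,0,0.3],
    [0,0,0.3],
    [0,0,0],
    [0,0,0],
    [0,0,0],
    [0,0,0],
    [0,0,0],
    [0,0,0],
  ],
  rotation=[
    [0,0,0],
    [0,0,0],
    [0,0,0],
    [0,0,0],
    [0,0,0],
    [0,0,0],
    [0,0,0],
    [0,0,0],
    [0,0,0],
    [0,0,0],
  ],
  newtons=80,
)

```text
time: 5.15
tool_pos: [0.6251, 0.2556, 0.1459]
tcp_rot: [0.313, -2.393, 0.119]
wrist_force: [1.2, 1.6, 3.9]
width: 0.136
grip_force: 78.3
```

```bash
python3 - <<'E'
from plan import *
p,r=load();p=p+r.apply([0,-.002,.06]);s=read_state();print(p,s['tool_pos']-p,s['width'],s['wrist_force'])
plan([(p+[0,0,.16],r,6,0)],(p,r))
E
```

```text
[0.625 0.255 0.145] [0.001 0.    0.001] 0.13555362148863329 [1.176 1.642 3.918]
{"fingers":[0,0,0,0,0,0],"travel":[[0.36,-0.0,-0.4],[0.35,-0.0,-0.39],[0.36,-0.0,-0.4],[0.36,-0.0,-0.4],[0.35,-0.0,-0.39],[0.36,-0.0,-0.4]],"rotation":[[0.0,0.0,0.0],[0.0,0.0,0.0],[0.0,0.0,0.0],[0.0,0.0,0.0],[0.0,0.0,0.0],[0.0,0.0,0.0]]}
end [0.625 0.255 0.305] [ 0.312 -2.392  0.12 ]
```

Emit:
apply_moves(
  fingers=[0,0,0,0,0,0,0],
  travel=[
    [0.36,0,-0.4],
    [0.35,0,-0.39],
    [0.36,0,-0.4],
    [0.36,0,-0.4],
    [0.35,0,-0.39],
    [0.36,0,-0.4],
    [0,0,0],
  ],
  rotation=[
    [0,0,0],
    [0,0,0],
    [0,0,0],
    [0,0,0],
    [0,0,0],
    [0,0,0],
    [0,0,0],
  ],
)

```text
time: 5.85
tool_pos: [0.6259, 0.2554, 0.309]
tcp_rot: [0.313, -2.4, 0.119]
wrist_force: [-0.1, -0.3, -1.2]
width: 0.134
grip_force: 78.2
```

```bash
python3 - <<'E'
from plan import *
p,r=load();s=read_state();print(s['tool_pos']-p,s['width'],s['grip_force'],s['wrist_force'])
c=read_camera('scene');a=cv2.convertScaleAbs(cv2.resize(c['image'][80:230,330:530,::-1],None,fx=3,fy=3),alpha=1.1)
w=read_camera('wrist');b=cv2.resize(w['image'][:,:,::-1],None,fx=.2,fy=.2)
cv2.imwrite('pics/l1.png',a)
for d in regions_of('scene','scoop'):print(d['p'],d['bbox'])
# expected scoop: scoop pose from grasp
g=p+r.apply([0,0,-.016]);print('grasp',g)
E
```

```text
[ 0.001 -0.     0.004] 0.13374749670472644 78.2393404841423 [-0.085 -0.283 -1.227]
0.68 [404.9, 122.1, 32.4, 61.8]
0.57 [368.2, 185.9, 28.8, 59.0]
grasp [0.635 0.258 0.317]
```

View pics/l1.png

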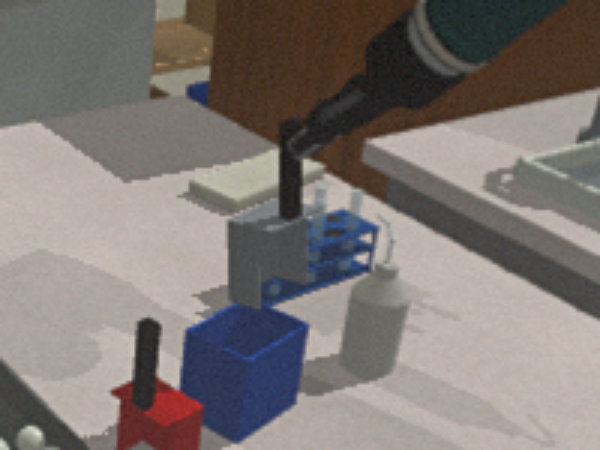

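The scoop is out and hanging true, with its open side facing +x. Next I'll carry it to the clear bench beyond the jar and turn it level.

```bash
python3 - <<'E'
from plan import *
def T(g,Q): return np.array(g)+.016*Q.apply([0,0,1])
A=tool(.2,6);B=tool(-.26,-48)
plan([(T([.63,.22,.38],A),A,7,0),(T([.70,-.185,.15],B),B,13,0),(T([.70,-.185,.06],B),B,4,0)])
E
```

```text
{"fingers":[0,0,0,0,0,0,0,0,0,0,0,0],"travel":[[0.12,-0.1,-0.11],[0.12,-0.1,-0.13],[0.1,-0.11,-0.14],[0.08,-0.1,-0.14],[0.08,-0.1,-0.15],[0.05,-0.1,-0.16],[0.05,-0.11,-0.16],[-0.04,-0.64,0.34],[-0.03,-0.63,0.36],[-0.03,-0.63,0.36],[-0.03,-0.62,0.38],[-0.02,-0.62,0.38]],"rotation":[[-0.03,-0.86,0.08],[-0.04,-0.85,0.07],[-0.03,-0.86,0.08],[-0.04,-0.86,0.07],[-0.03,-0.85,0.08],[-0.03,-0.86,0.07],[-0.04,-0.86,0.08],[0.13,-0.68,0.33],[0.12,-0.68,0.32],[0.13,-0.68,0.33],[0.12,-0.68,0.33],[0.13,-0.68,0.33]]}
{"fingers":[0,0,0,0,0,0,0,0,0,0,0,0],"travel":[[-0.01,-0.61,0.4],[-0.0,-0.61,0.4],[0.0,-0.6,0.41],[0.01,-0.59,0.42],[0.02,-0.59,0.42],[0.04,-0.59,0.43],[0.04,-0.58,0.44],[0.05,-0.58,0.44],[0.34,0.0,0.3],[0.33,0.0,0.3],[0.34,0.0,0.3],[0.33,0.0,0.3]],"rotation":[[0.12,-0.68,0.32],[0.13,-0.68,0.33],[0.13,-0.68,0.33],[0.12,-0.67,0.32],[0.13,-0.68,0.33],[0.12,-0.68,0.33],[0.13,-0.68,0.32],[0.12,-0.68,0.33],[0.0,-0.0,0.0],[0.0,-0.0,0.0],[0.0,-0.0,0.0],[0.0,-0.0,0.0]]}
end [ 0.711 -0.188  0.05 ] [ 0.299  2.288 -0.133]
```

Emit:
apply_moves(
  fingers=[0,0,0,0,0,0,0,0,0,0,0,0],
  travel=[
    [0.12,-0.1,-0.11],
    [0.12,-0.1,-0.13],
    [0.1,-0.11,-0.14],
    [0.08,-0.1,-0.14],
    [0.08,-0.1,-0.15],
    [0.05,-0.1,-0.16],
    [0.05,-0.11,-0.16],
    [-0.04,-0.64,0.34],
    [-0.03,-0.63,0.36],
    [-0.03,-0.63,0.36],
    [-0.03,-0.62,0.38],
    [-0.02,-0.62,0.38],
  ],
  rotation=[
    [-0.03,-0.86,0.08],
    [-0.04,-0.85,0.07],
    [-0.03,-0.86,0.08],
    [-0.04,-0.86,0.07],
    [-0.03,-0.85,0.08],
    [-0.03,-0.86,0.07],
    [-0.04,-0.86,0.08],
    [0.13,-0.68,0.33],
    [0.12,-0.68,0.32],
    [0.13,-0.68,0.33],
    [0.12,-0.68,0.33],
    [0.13,-0.68,0.33],
  ],
)

```text
time: 7.2
tool_pos: [0.6588, 0.0613, 0.2734]
tcp_rot: [-0.044, 2.885, -0.072]
wrist_force: [0.3, 0.8, -0.8]
width: 0.139
grip_force: 78.9
```

Emit:
apply_moves(
  fingers=[0,0,0,0,0,0,0,0,0,0,0,0],
  travel=[
    [-0.01,-0.61,0.4],
    [0,-0.61,0.4],
    [0,-0.6,0.41],
    [0.01,-0.59,0.42],
    [0.02,-0.59,0.42],
    [0.04,-0.59,0.43],
    [0.04,-0.58,0.44],
    [0.05,-0.58,0.44],
    [0.34,0,0.3],
    [0.33,0,0.3],
    [0.34,0,0.3],
    [0.33,0,0.3],
  ],
  rotation=[
    [0.12,-0.68,0.32],
    [0.13,-0.68,0.33],
    [0.13,-0.68,0.33],
    [0.12,-0.67,0.32],
    [0.13,-0.68,0.33],
    [0.12,-0.68,0.33],
    [0.13,-0.68,0.32],
    [0.12,-0.68,0.33],
    [0,0,0],
    [0,0,0],
    [0,0,0],
    [0,0,0],
  ],
)

```text
time: 8.4
tool_pos: [0.7057, -0.1506, 0.083]
tcp_rot: [0.272, 2.363, -0.107]
wrist_force: [0.9, -0.3, 0.7]
width: 0.003
grip_force: 0.0
```

```bash
python3 - <<'E'
from plan import *
p,r=load();s=read_state();print(s['q'],s['tool_pos']-p,(r.inv()*R.from_rotvec(s['tcp_rot'])).as_rotvec(),s['wrist_force'],s['width'])
c=read_camera('scene');a=cv2.convertScaleAbs(cv2.resize(c['image'][190:320,180:380,::-1],None,fx=4,fy=4),alpha=1.1)
cv2.imwrite('pics/l2.png',a)
E
```

```text
[-0.255  0.12   2.243  0.964  0.025 -2.553] [-0.006  0.038  0.033] [-0.024  0.072 -0.02 ] [ 0.905 -0.31   0.749] 0.0027591342358333736
```

View pics/l2.png

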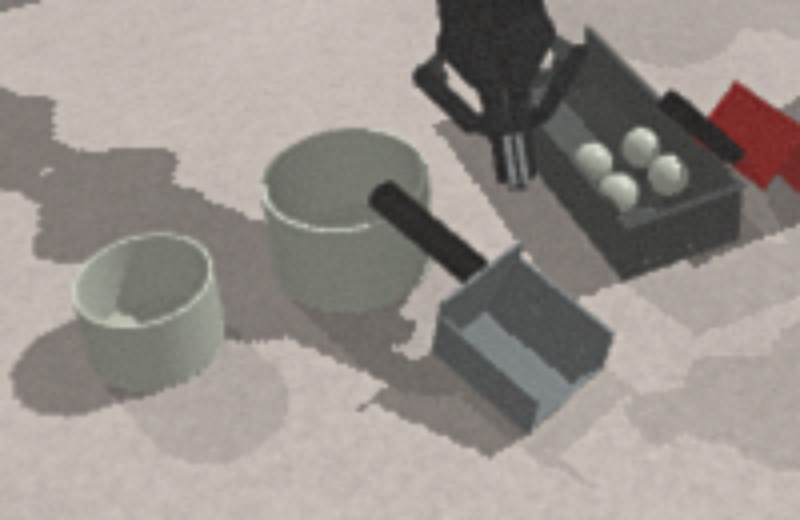

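```bash
python3 - <<'E'
from plan import *
p,r=cur()
plan([(p+[-.03,.0,.12],tool(-.26,-20),7,.6)],(p,r))
E
```

```text
{"fingers":[0.6,0.6,0.6,0.6,0.6,0.6,0.6],"travel":[[-0.18,-0.02,-0.31],[-0.15,-0.02,-0.31],[-0.14,-0.01,-0.33],[-0.12,-0.02,-0.33],[-0.1,-0.02,-0.34],[-0.08,-0.02,-0.34],[-0.06,-0.02,-0.35]],"rotation":[[0.03,0.56,0.03],[0.03,0.56,0.03],[0.02,0.56,0.03],[0.03,0.57,0.04],[0.03,0.56,0.03],[0.03,0.56,0.03],[0.03,0.56,0.03]]}
end [ 0.674 -0.149  0.2  ] [ 0.362  2.771 -0.065]
```

Emit:
apply_moves(
  fingers=[0.6,0.6,0.6,0.6,0.6,0.6,0.6],
  travel=[
    [-0.18,-0.02,-0.31],
    [-0.15,-0.02,-0.31],
    [-0.14,-0.01,-0.33],
    [-0.12,-0.02,-0.33],
    [-0.1,-0.02,-0.34],
    [-0.08,-0.02,-0.34],
    [-0.06,-0.02,-0.35],
  ],
  rotation=[
    [0.03,0.56,0.03],
    [0.03,0.56,0.03],
    [0.02,0.56,0.03],
    [0.03,0.57,0.04],
    [0.03,0.56,0.03],
    [0.03,0.56,0.03],
    [0.03,0.56,0.03],
  ],
)

```text
time: 9.15
tool_pos: [0.681, -0.1369, 0.1776]
tcp_rot: [0.297, 2.664, -0.038]
wrist_force: [0.4, 0.3, 0.7]
width: 0.605
grip_force: 0.0
```

```bash
python3 - <<'E'
from plan import *
s=read_state();print(s['q'],s['tool_pos'],s['tcp_rot'])
S=read_camera('scene');W=read_camera('wrist');T=read_camera('top')
a=cv2.convertScaleAbs(cv2.resize(S['image'][190:290,240:440,::-1],None,fx=4,fy=4,interpolation=2),alpha=1.1)
b=cv2.resize(W['image'][:,:,::-1],(320,200));t=cv2.convertScaleAbs(cv2.resize(T['image'][130:230,260:420,::-1],(320,200)),alpha=1.8)
cv2.imwrite('pics/l3.png',np.vstack([a,np.hstack([b,t,np.zeros((200,160,3),np.uint8)])]))
for n,c in(('scene',S),('top',T)):
    for k,z in(('scoop_handle',.048),('scoop_lip',0),('scoop',0),('jar_rim',.08),('ball1',.028)):
        for d in tip_of(n,k): print(n,k,round(d['p'],2),np.round(d['location'],1),atz(c,d['location'],z))
E
```

```text
[-0.255  0.03   1.988  0.06   0.664 -1.642] [ 0.681 -0.137  0.178] [ 0.297  2.664 -0.038]
scene scoop_handle 0.77 [353.8 223. ] [0.615 0.036 0.048]
scene scoop_handle 0.65 [287.7 245.9] [ 0.626 -0.192  0.048]
scene scoop_lip 0.95 [320.7 291.8] [ 0.788 -0.162  0.   ]
scene scoop_lip 0.86 [382.2 228.9] [0.63  0.137 0.   ]
scene scoop_lip 0.52 [347.7 231.9] [0.593 0.027 0.   ]
scene scoop 0.8 [308.2 278.6] [ 0.729 -0.173  0.   ]
scene scoop 0.75 [378.5 220.8] [0.587 0.15  0.   ]
scene jar_rim 0.96 [267.3 234. ] [ 0.586 -0.238  0.08 ]
scene jar_rim 0.65 [215.6 257.6] [ 0.621 -0.395  0.08 ]
scene jar_rim 0.3 [288.5 245.4] [ 0.661 -0.2    0.08 ]
scene ball1 0.61 [326.2 228. ] [ 0.576 -0.042  0.028]
scene ball1 0.51 [345.2 234.2] [ 0.631 -0.003  0.028]
scene ball1 0.49 [334.9 239.2] [ 0.638 -0.043  0.028]
scene ball1 0.47 [342.9 226.6] [0.593 0.009 0.028]
top scoop_handle 0.7 [313.7 157.4] [0.69  0.004 0.048]
top scoop_handle 0.6 [378.6 163.1] [ 0.671 -0.221  0.048]
top scoop_lip 0.71 [278.2 172.4] [0.644 0.131 0.   ]
top scoop_lip 0.66 [359.3 135.6] [ 0.779 -0.16   0.   ]
top scoop_lip 0.56 [384.7 190.6] [ 0.58  -0.249  0.   ]
top scoop 0.73 [284.1 166.9] [0.664 0.11  0.   ]
top scoop 0.69 [363.  146.8] [ 0.738 -0.173  0.   ]
top jar_rim 0.7 [388.  186.3] [ 0.587 -0.246  0.08 ]
top jar_rim 0.64 [432.2 178.7] [ 0.613 -0.397  0.08 ]
top ball1 0.54 [325.8 173.9] [ 0.635 -0.038  0.028]
top ball1 0.5 [318.9 186.5] [ 0.591 -0.014  0.028]
top ball1 0.45 [311.3 177.4] [0.623 0.013 0.028]
```

View pics/l3.png

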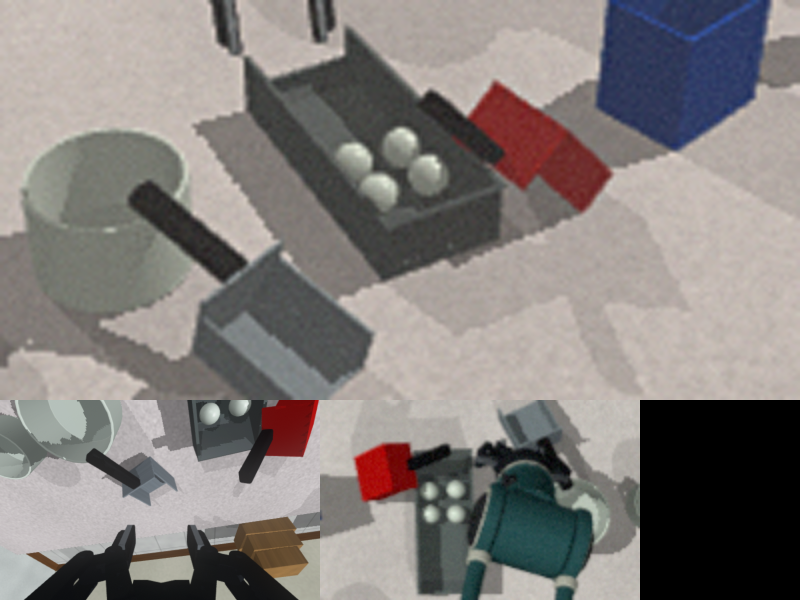

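```bash
cat > sc.py <<'E'
from plan import *
from scipy.optimize import least_squares
PTS=dict(scoop=(0,0,0),scoop_lip=(.045,0,0),scoop_handle=(-.095,0,.048))
def fitscoop(cams,guess,rad=25,z0=0,tilt=True):
    """guess lipx,lipy,heading,tilt(nose down); lip at height z0"""
    def P(v,k):
        Q=R.from_euler('zy',[v[2],v[3] if tilt else 0]);return np.array([v[0],v[1],z0])+Q.apply(np.array(PTS[k])-PTS['scoop_lip'])
    obs=[]
    for n,c in cams.items():
        for k in PTS:
            g=proj(c,P(guess,k))
            for d in tip_of(n,k):
                e=np.linalg.norm(d['location']-g)
                if e<rad*(2 if n=='wrist' else 1) and d['p']>.3: obs.append((n,c,k,np.array(d['location'])));break
    f=lambda v:np.concatenate([(proj(c,P(v,k))-u)*(.5 if n=='wrist' else 1) for n,c,k,u in obs])
    r=least_squares(f,guess,loss='soft_l1')
    for o in obs: print(o[0],o[2],np.round(o[3],1),'res',np.round(proj(o[1],P(r.x,o[2]))-o[3],1))
    print('scoop lip,heading,tilt',r.x,'handle',P(r.x,'scoop_handle'));return r.x
E
python3 - <<'E'
from sc import *
cams={n:read_camera(n) for n in('scene','top','wrist')}
fitscoop(cams,[.785,-.161,.32,.27])
E
```

```text
scene scoop [308.4 277.1] res [0.9 2.8]
scene scoop_lip [321.6 292. ] res [-0.6 -1.3]
scene scoop_handle [286.2 243.6] res [0.3 5. ]
top scoop [362.5 143.8] res [1.7 0.7]
top scoop_lip [359.1 134.1] res [ 0.1 -0. ]
top scoop_handle [379.1 163.4] res [-1.9 -2. ]
wrist scoop [294.4 163.2] res [ 1.6 -5.1]
wrist scoop_lip [320.8 177. ] res [-2.9 -1. ]
wrist scoop_handle [229.4 147.1] res [-0.2  0.3]
scoop lip,heading,tilt [ 0.785 -0.16   0.371  0.261] handle [ 0.671 -0.21   0.08 ]
```

```bash
python3 - <<'E'
from sc import *
Q=R.from_euler('zy',[.37,.27]);g=np.array([.785,-.16,0])+Q.apply([-.13,0,.048]);print(g)
t=tool(.37,20);d=t.apply([0,0,1]);G=g+.016*d
plan([(G-.06*d+[0,0,.02],t,8,1),(G-.06*d+[0,0,.02],t,2,1)],cur())
E
```

```text
[ 0.681 -0.207  0.079]
{"fingers":[1,1,1,1,1,1,1,1,1,1],"travel":[[-0.02,-0.15,0.11],[-0.01,-0.16,0.11],[-0.02,-0.16,0.11],[-0.01,-0.15,0.11],[-0.01,-0.16,0.1],[-0.01,-0.16,0.11],[-0.01,-0.16,0.1],[-0.0,-0.17,0.1],[-0.0,0.0,0.0],[-0.0,0.0,0.0]],"rotation":[[-0.01,0.95,-0.72],[-0.01,0.96,-0.72],[-0.02,0.95,-0.72],[-0.01,0.95,-0.73],[-0.01,0.95,-0.72],[-0.01,0.96,-0.72],[-0.02,0.95,-0.72],[-0.01,0.95,-0.72],[0.0,0.0,-0.0],[0.0,0.0,-0.0]]}
end [ 0.695 -0.202  0.14 ] [ 0.514 -2.749  0.091]
```

Emit:
apply_moves(
  fingers=[1,1,1,1,1,1,1,1,1,1],
  travel=[
    [-0.02,-0.15,0.11],
    [-0.01,-0.16,0.11],
    [-0.02,-0.16,0.11],
    [-0.01,-0.15,0.11],
    [-0.01,-0.16,0.1],
    [-0.01,-0.16,0.11],
    [-0.01,-0.16,0.1],
    [0,-0.17,0.1],
    [0,0,0],
    [0,0,0],
  ],
  rotation=[
    [-0.01,0.95,-0.72],
    [-0.01,0.96,-0.72],
    [-0.02,0.95,-0.72],
    [-0.01,0.95,-0.73],
    [-0.01,0.95,-0.72],
    [-0.01,0.96,-0.72],
    [-0.02,0.95,-0.72],
    [-0.01,0.95,-0.72],
    [0,0,0],
    [0,0,0],
  ],
)

```text
time: 11.4
tool_pos: [0.6948, -0.2013, 0.1381]
tcp_rot: [0.513, -2.748, 0.089]
wrist_force: [-0.0, 0.4, 0.3]
width: 1.001
grip_force: 0.0
```

```bash
python3 - <<'E'
from sc import *
p,r=load();s=read_state();print(s['q'],s['tool_pos']-p,(r.inv()*R.from_rotvec(s['tcp_rot'])).as_rotvec())
cams={n:read_camera(n) for n in('scene','top','wrist')}
v=fitscoop(cams,[.785,-.16,.37,.27]);w=cams['wrist']
for d in regions_of('wrist','scoop_handle'): print(d['p'],d['bbox'])
Q=R.from_euler('zy',v[2:]);g=np.array([v[0],v[1],0])+Q.apply([-.13,0,.048]);print('g',g,'tool frame',r.inv().apply(g-s['tool_pos']),'axis',r.inv().apply(Q.apply([1,0,0])))
E
```

```text
[-0.217  0.609  1.278 -0.19   1.551 -2.125] [-0.     0.    -0.002] [-0.002  0.001  0.   ]
scene scoop [306.7 278.8] res [2. 0.]
scene scoop_lip [318.5 292.3] res [ 1.4 -2. ]
scene scoop_handle [287.8 246.5] res [-0.7  0.2]
wrist scoop [329.3 286.6] res [-0.6 -7.7]
wrist scoop_lip [333.7 317.7] res [-5.9  0.1]
wrist scoop_handle [325.1 198.2] res [0.6 1. ]
scoop lip,heading,tilt [ 0.782 -0.162  0.338  0.309] handle [ 0.671 -0.208  0.086]
0.81 [278.5, 134.5, 98.3, 213.2]
0.7 [578.7, 256.0, 61.3, 111.5]
g [ 0.68  -0.205  0.083] tool frame [-0.005  0.002  0.057] axis [-0.998 -0.016 -0.058]
```

Emit:
apply_moves(
  fingers=[1,1,1,1,0,0,0,0,0],
  travel=[
    [0,0.02,0.36],
    [0,0.02,0.36],
    [0,0,0.36],
    [0,0,0.36],
    [0,0,0],
    [0,0,0],
    [0,0,0],
    [0,0,0],
    [0,0,0],
  ],
  rotation=[
    [0,0,0],
    [0,0,0],
    [0,0,0],
    [0,0,0],
    [0,0,0],
    [0,0,0],
    [0,0,0],
    [0,0,0],
    [0,0,0],
  ],
  newtons=60,
)

```text
time: 12.95
tool_pos: [0.6721, -0.2089, 0.0736]
tcp_rot: [0.515, -2.751, 0.092]
wrist_force: [0.6, 1.0, 0.2]
width: 0.141
grip_force: 0.0
```

```bash
python3 - <<'E'
from sc import *
p,r=load();p=p+r.apply([0,.002,.072]);s=read_state();print(s['tool_pos']-p,s['width'],s['wrist_force'])
# lift 60mm, then level (lean 20 -> 4) at heading .1, shift
t=tool(.1,4.)
def T(g,Q): return np.array(g)+.016*Q.apply([0,0,1])
plan([(p+[.02,0,.06],r,3,0),(T([.712,-.180,.10],t),t,5,0),(T([.712,-.180,.058],t),t,2,0),(T([.712,-.180,.058],t),t,1,0)],(p,r))
E
```

```text
[ 0.001 -0.     0.001] 0.14124614351201328 [0.639 1.043 0.219]
{"fingers":[0,0,0,0,0,0,0,0,0,0,0],"travel":[[0.02,-0.05,-0.42],[0.02,-0.05,-0.42],[0.02,-0.04,-0.42],[-0.17,0.08,0.14],[-0.17,0.08,0.16],[-0.14,0.09,0.16],[-0.14,0.1,0.17],[-0.12,0.1,0.19],[-0.03,0.0,0.42],[-0.02,0.0,0.41],[-0.0,0.0,0.0]],"rotation":[[0.0,0.0,0.0],[0.0,0.0,0.0],[0.0,0.0,0.0],[-0.11,-0.53,0.51],[-0.11,-0.53,0.5],[-0.1,-0.53,0.51],[-0.11,-0.53,0.5],[-0.11,-0.53,0.51],[0.0,0.0,-0.0],[0.0,0.0,-0.0],[0.0,0.0,-0.0]]}
end [ 0.711 -0.18   0.042] [ 0.153 -3.068  0.005]
```

Emit:
apply_moves(
  fingers=[0,0,0,0,0],
  travel=[
    [0,0,0],
    [0,0,0],
    [0.02,-0.05,-0.42],
    [0.02,-0.05,-0.42],
    [0.02,-0.04,-0.42],
  ],
  rotation=[
    [0,0,0],
    [0,0,0],
    [0,0,0],
    [0,0,0],
    [0,0,0],
  ],
)

```text
time: 13.45
tool_pos: [0.6912, -0.2086, 0.1331]
tcp_rot: [0.514, -2.749, 0.09]
wrist_force: [0.8, -0.1, -0.1]
width: 0.003
grip_force: 0.0
```

```bash
python3 - <<'E'
from sc import *
s=read_state();print(s['width'],s['grip_force'],s['wrist_force'],s['tool_pos'])
cams={n:read_camera(n) for n in('scene','top','wrist')}
fitscoop(cams,[.80,-.16,.34,.29],z0=.06)
E
```

```text
0.0029846181697942694 0.0 [ 0.82  -0.075 -0.129] [ 0.691 -0.209  0.133]
scene scoop [307.1 280.6] res [ 0.3 -2.5]
scene scoop_lip [322.1 291.4] res [-5.3 -4.2]
scene scoop_handle [289.8 244.8] res [-2.1  1.8]
wrist scoop_handle [330.7 200.1] res [ 0.6 10.7]
scoop lip,heading,tilt [ 0.821 -0.187  0.155 -0.119] handle [ 0.678 -0.208  0.091]
```

```bash
cat > sil.py <<'E'
from sc import *
from scipy.optimize import minimize
def bx(x0,x1,y0,y1,z0,z1): return np.array([[x,y,z] for x in(x0,x1) for y in(y0,y1) for z in(z0,z1)])/1000
PARTS=[bx(-45,45,-40,40,0,2),bx(-45,45,-40,-37,0,40),bx(-45,45,37,40,0,40),bx(-45,-42,-40,40,0,56),bx(-145,-45,-10,10,40,56)]
def pose(v):  # origin xyz, heading, tilt nose-down, roll
    return np.array(v[:3]),R.from_euler('ZYX',v[3:6])
def sil(c,v,k=2):
    p,Q=pose(v);m=np.zeros((400*k,640*k),np.uint8)
    for B in PARTS:
        u=np.array([proj(c,p+Q.apply(b)) for b in B]);cv2.fillConvexPoly(m,cv2.convexHull(((u+.5)*k).astype(np.int32)),1)
    return m>0
def silfit(cams,g,scale=(.02,.02,.02,.2,.2,.15)):
    ms=[]
    for n,c in cams.items():
        h=cv2.resize(sil(c,g).astype(np.uint8),(640,400),interpolation=0)>0;best=(0,)
        for d in regions_of(n,'scoop'):
            i=(h&d['mask']).sum()/max(1,(h|d['mask']).sum())
            if i>best[0]: best=(i,d['mask'],d['p'])
        print(n,'iou0',round(best[0],2))
        if best[0]>.15: ms.append((c,cv2.resize(best[1].astype(np.uint8),(1280,800),interpolation=0)>0))
    def cost(v):
        s=0
        for c,m in ms:
            h=sil(c,v);s+=1-(h&m).sum()/(h|m).sum()
        return s
    g=np.array(g,float);x=g
    for k in(1,.5,.3): 
        sx=np.vstack([x]+[x+np.eye(6)[i]*scale[i]*k for i in range(6) if scale[i]])
        act=[i for i in range(6) if scale[i]]
        r=minimize(lambda w:cost(np.array([w[act.index(i)] if i in act else g[i] for i in range(6)])),x[act],method='Nelder-Mead',options=dict(initial_simplex=sx[:,act],maxiter=150));x=x.copy();x[act]=r.x
    print('fit',x,'cost',r.fun,'of',len(ms));return x
E
python3 - <<'E'
from sil import *
cams={n:read_camera(n) for n in('scene','wrist')}
v=silfit(cams,[.735,-.175,.01,.35,.25,0])
p,Q=pose(v);print('handle mid',p+Q.apply([-.095,0,.048]),'lip',p+Q.apply([.045,0,0]),'end',p+Q.apply([-.145,0,.048]))
w=cams['wrist'];im=w['image'][:,:,::-1].copy()
cs,_=cv2.findContours(cv2.resize(sil(w,v).astype(np.uint8),(640,400)),0,1);cv2.drawContours(im,cs,-1,(0,255,0),1)
s=cams['scene'];i2=s['image'][:,:,::-1].copy();cs,_=cv2.findContours(cv2.resize(sil(s,v).astype(np.uint8),(640,400)),0,1);cv2.drawContours(i2,cs,-1,(0,255,0),1)
cv2.imwrite('pics/g1.png',np.hstack([cv2.resize(im,None,fx=.7,fy=.7),cv2.resize(i2[200:340,230:380],(300,280))]))
E
```

```text
scene iou0 0.83
wrist iou0 0.24
fit [ 0.737 -0.173  0.006  0.448  0.298  0.068] cost 0.6326907827526399 of 2
handle mid [ 0.669 -0.21   0.08 ] lip [ 0.775 -0.155 -0.007] end [ 0.626 -0.23   0.095]
```

View pics/g1.png

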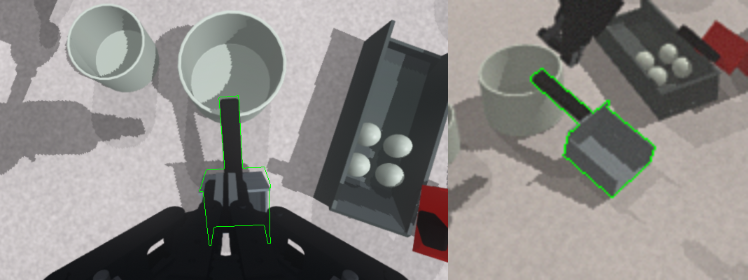

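```bash
python3 - <<'E'
from sc import *
p,r=cur();d=r.apply([0,0,1]);G=np.array([.682,-.205,.0755])+.020*d;print(r.inv().apply(G-p))
plan([(p,r,4,1),(G,r,4,1),(G,r,4,0)],(p,r))
E
```

```text
[-0.013  0.007  0.076]
{"fingers":[1,1,1,1,1,1,1,1,0,0,0,0],"travel":[[0.0,0.0,0.0],[0.0,0.0,0.0],[0.0,0.0,0.0],[0.0,0.0,0.0],[-0.06,0.03,0.38],[-0.07,0.04,0.38],[-0.06,0.03,0.38],[-0.06,0.03,0.38],[-0.0,0.0,0.0],[-0.0,0.0,0.0],[-0.0,0.0,0.0],[-0.0,0.0,0.0]],"rotation":[[0.0,0.0,-0.0],[0.0,0.0,0.0],[0.0,0.0,0.0],[0.0,0.0,0.0],[0.0,0.0,0.0],[-0.0,-0.0,-0.0],[0.0,-0.0,0.0],[0.0,-0.0,0.0],[0.0,0.0,0.0],[-0.0,-0.0,-0.0],[0.0,-0.0,0.0],[0.0,-0.0,0.0]]}
end [ 0.676 -0.208  0.057] [ 0.514 -2.749  0.091]
```

Emit:
apply_moves(
  fingers=[1,1,1,1,1,1,1,1,0,0,0,0],
  travel=[
    [0,0,0],
    [0,0,0],
    [0,0,0],
    [0,0,0],
    [-0.06,0.03,0.39],
    [-0.07,0.04,0.39],
    [-0.06,0.03,0.39],
    [-0.06,0.03,0.39],
    [0,0,0],
    [0,0,0],
    [0,0,0],
    [0,0,0],
  ],
  rotation=[
    [0,0,0],
    [0,0,0],
    [0,0,0],
    [0,0,0],
    [0,0,0],
    [0,0,0],
    [0,0,0],
    [0,0,0],
    [0,0,0],
    [0,0,0],
    [0,0,0],
    [0,0,0],
  ],
  newtons=80,
)

```text
time: 15.45
tool_pos: [0.6763, -0.2083, 0.0569]
tcp_rot: [0.515, -2.752, 0.092]
wrist_force: [-0.5, 1.1, -0.0]
width: 0.333
grip_force: 0.0
```

Emit:
apply_moves(
  fingers=[0,0,0],
  travel=[
    [0,0,0],
    [0,0,0],
    [0,0,0],
  ],
  rotation=[
    [0,0,0],
    [0,0,0],
    [0,0,0],
  ],
)

```text
time: 15.75
tool_pos: [0.6756, -0.2083, 0.0559]
tcp_rot: [0.515, -2.751, 0.092]
wrist_force: [1.0, -0.4, 2.7]
width: -0.002
grip_force: 1.0
```

```bash
python3 - <<'E'
from sil import *
cams={n:read_camera(n) for n in('scene','wrist','top')}
v=silfit({'scene':cams['scene']},[.737,-.173,.006,.4,.28,0],scale=(.02,.02,0,.2,.2,0))
p,Q=pose(v);print('handle mid',p+Q.apply([-.095,0,.048]))
s=read_state();print(s['tool_pos'],s['width'],s['wrist_force'])
i2=cv2.convertScaleAbs(cams['scene']['image'][195:320,200:360,::-1],alpha=1.15);w=cams['wrist']['image'][:,:,::-1]
t=cv2.convertScaleAbs(cams['top']['image'][110:230,270:430,::-1],alpha=1.8)
cv2.imwrite('pics/g2.png',np.vstack([np.hstack([cv2.resize(w,(416,260)),cv2.resize(t,(347,260))]),cv2.resize(np.hstack([i2,np.zeros((125,200,3),np.uint8)]),(763,265))[:, :]]) if 0 else np.hstack([cv2.resize(i2,(440,344),interpolation=2),np.vstack([cv2.resize(w,(350,219)),cv2.resize(t,(350,125))])]))
E
```

```text
scene iou0 0.82
fit [ 0.736 -0.174  0.006  0.462  0.305  0.   ] cost 0.14815999999999996 of 1
handle mid [ 0.668 -0.208  0.08 ]
[ 0.676 -0.208  0.056] 0.0011111923528790877 [ 1.666 -0.13   2.848]
```

View pics/g2.png

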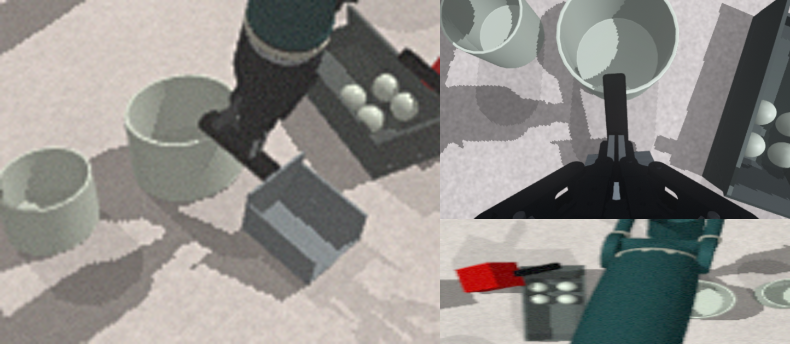

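```bash
python3 - <<'E'
from sil import *
W=read_camera('wrist');g=cv2.cvtColor(W['image'],cv2.COLOR_RGB2GRAY).astype(int);print(W['fx'],ray(W,(320,200))[0])
for row in(140,150,160,180,200,220,240):
    l=g[row];xs=np.arange(270,380);print(row,'dark cols',xs[l[270:380]<45][[0,-1]] if (l[270:380]<45).any() else None, l[290:360:5])
for uv in((322,138),(325,200)):
    for z in(.04,.056,.08,.1): print(uv,z,atz(W,uv,z))
for n in('scene','wrist'): 
    c=W if n=='wrist' else read_camera(n)
    for d in regions_of(n,'scoop_handle'): print(n,d['p'],d['bbox'])
print(proj(W,[.586,-.242,.08]),[d['location'] for d in tip_of('wrist','jar_rim')])
E
```

```text
316.61611785771987 [ 0.662 -0.213  0.248]
140 dark cols [299 337] [127 127  42  43  43  43  43  43  44  42 123 126 126 126]
150 dark cols [299 337] [128 128  41  43  43  43  43  44  43  42 124 127 127 127]
160 dark cols [300 338] [149 149  39  42  42  42  42  42  42  42 111 145 128 130]
180 dark cols [301 339] [184 161  61  41  40  41  41  40  41  43  62 142 162 189]
200 dark cols [303 339] [192 182 183  38  40  41  41  41  41  43  45 186 183 179]
220 dark cols [304 340] [192 186 184  36  40  39  40  40  41  43  42 188 191 187]
240 dark cols [306 341] [184 192 194  56  35  38  35  38  39  41  40 180 191 188]
(322, 138) 0.04 [ 0.617 -0.231  0.04 ]
(322, 138) 0.056 [ 0.62  -0.23   0.056]
(322, 138) 0.08 [ 0.625 -0.228  0.08 ]
(322, 138) 0.1 [ 0.63  -0.226  0.1  ]
(325, 200) 0.04 [ 0.654 -0.215  0.04 ]
(325, 200) 0.056 [ 0.655 -0.215  0.056]
(325, 200) 0.08 [ 0.656 -0.214  0.08 ]
(325, 200) 0.1 [ 0.656 -0.214  0.1  ]
scene 0.6 [344.8, 212.0, 44.0, 29.8]
scene 0.58 [270.9, 235.9, 60.8, 60.8]
wrist 0.9 [263.5, 130.9, 123.0, 234.2]
[324.027  61.455] [[325.1, 61.2], [73.2, 20.5]]
```

The last look (wrist view, fingers shut near (617,150), handle running on beneath them) shows the tips closed on top of the handle. I'll reopen and go 14 mm deeper.

Emit:
apply_moves(
  fingers=[1,1,1,1,1,1,0,0,0,0,0,0],
  travel=[
    [0,0,-0.1],
    [0,0,0],
    [0,0,0],
    [0,0,0],
    [-0.05,0,0.2],
    [-0.05,0,0.2],
    [0,0,0],
    [0,0,0],
    [0,0,0],
    [0,0,0],
    [0,0,0],
    [0,0,0],
  ],
  rotation=[
    [0,0,0],
    [0,0,0],
    [0,0,0],
    [0,0,0],
    [0,0,0],
    [0,0,0],
    [0,0,0],
    [0,0,0],
    [0,0,0],
    [0,0,0],
    [0,0,0],
    [0,0,0],
  ],
)

```text
time: 17.4
tool_pos: [0.6752, -0.2083, 0.0401]
tcp_rot: [0.514, -2.751, 0.092]
wrist_force: [0.8, 0.8, 1.9]
width: 0.212
grip_force: 76.8
```

```bash
python3 - <<'E'
from sil import *
s=read_state();print(s['time'],s['width'],s['grip_force'],s['wrist_force'],s['tool_pos'],s['torque'])
E
```

```text
17.4 0.2115842950998037 76.7592102024355 [0.776 0.771 1.918] [ 0.675 -0.208  0.04 ] [-0.023 -0.199 -0.06 ]
```

Emit:
apply_moves(
  fingers=[0,0,0,0],
  travel=[
    [0.06,0,-0.45],
    [0.06,0,-0.45],
    [0.06,0,-0.45],
    [0,0,0],
  ],
  rotation=[
    [0,0,0],
    [0,0,0],
    [0,0,0],
    [0,0,0],
  ],
)

```text
time: 17.8
tool_pos: [0.6911, -0.2032, 0.1097]
tcp_rot: [0.515, -2.756, 0.095]
wrist_force: [0.7, 0.5, -1.2]
width: 0.205
grip_force: 77.0
```

```bash
python3 - <<'E'
from sil import *
s=read_state();p=s['tool_pos'];r=R.from_rotvec(s['tcp_rot']);print(s['width'],s['grip_force'],p)
cams={n:read_camera(n) for n in('scene','top')}
v=silfit(cams,[.755,-.173,.066,.4,.25,0])
P,Q=pose(v);print('handle mid',P+Q.apply([-.095,0,.048]),'tool in scoop',Q.inv().apply(p-P),'z_tool in scoop',Q.inv().apply(r.apply([0,0,1])))
E
```

```text
0.2047785124291394 76.9710663294245 [ 0.691 -0.203  0.11 ]
scene iou0 0.7
top iou0 0
fit [ 0.753 -0.17   0.075  0.386  0.245  0.042] cost 0.14643931795386156 of 1
handle mid [ 0.679 -0.202  0.144] tool in scoop [-0.077 -0.007  0.017] z_tool in scoop [-0.098 -0.04  -0.994]
```

```bash
python3 - <<'E'
from sil import *
t=tool(.1,6)
plan([([.723,-.178,.08],t,6,0),([.723,-.178,.032],t,3,0),([.723,-.178,.032],t,1,0)],cur())
E
```

```text
{"fingers":[0,0,0,0,0,0,0,0,0,0],"travel":[[-0.16,0.03,0.03],[-0.16,0.04,0.03],[-0.15,0.05,0.04],[-0.15,0.05,0.04],[-0.15,0.06,0.06],[-0.14,0.06,0.05],[-0.03,0.0,0.32],[-0.04,0.0,0.32],[-0.03,0.0,0.32],[-0.0,0.0,-0.0]],"rotation":[[-0.09,-0.39,0.42],[-0.1,-0.39,0.42],[-0.09,-0.39,0.42],[-0.1,-0.39,0.42],[-0.09,-0.39,0.42],[-0.1,-0.39,0.42],[0.0,-0.0,0.0],[0.0,-0.0,0.0],[0.0,-0.01,0.0],[0.0,0.0,0.0]]}
end [ 0.723 -0.178  0.032] [ 0.152 -3.034  0.007]
```

Emit:
apply_moves(
  fingers=[0,0,0,0,0,0,0,0,0,0],
  travel=[
    [-0.16,0.03,0.03],
    [-0.16,0.04,0.03],
    [-0.15,0.05,0.04],
    [-0.15,0.05,0.04],
    [-0.15,0.06,0.06],
    [-0.14,0.06,0.05],
    [-0.03,0,0.32],
    [-0.04,0,0.32],
    [-0.03,0,0.32],
    [0,0,0],
  ],
  rotation=[
    [-0.09,-0.39,0.42],
    [-0.1,-0.39,0.42],
    [-0.09,-0.39,0.42],
    [-0.1,-0.39,0.42],
    [-0.09,-0.39,0.42],
    [-0.1,-0.39,0.42],
    [0,0,0],
    [0,0,0],
    [0,-0.01,0],
    [0,0,0],
  ],
)

```text
time: 19.0
tool_pos: [0.7207, -0.1774, 0.0282]
tcp_rot: [0.153, -3.028, 0.005]
wrist_force: [-0.2, 0.0, -2.6]
width: 0.207
grip_force: 76.9
```

```bash
python3 - <<'E'
from sil import *
s=read_state();p=s['tool_pos'];r=R.from_rotvec(s['tcp_rot']);print(s['width'],s['grip_force'],p,s['wrist_force'],s['torque'])
cams={n:read_camera(n) for n in('scene','top')}
v=silfit(cams,[.80,-.17,.01,.1,0,0])
P,Q=pose(v);print('tool in scoop',Q.inv().apply(p-P))
E
```

```text
0.20707729762135027 76.91430353326723 [ 0.721 -0.177  0.028] [-0.21   0.049 -2.617] [ 0.023  0.061 -0.008]
scene iou0 0.75
top iou0 0.07
fit [ 0.796 -0.165  0.014  0.149  0.017 -0.004] cost 0.14136438274369312 of 1
tool in scoop [-0.077 -0.001  0.013]
```

Emit:
apply_moves(
  fingers=[0,0,0],
  travel=[
    [0,0,0.08],
    [0,0,0.08],
    [0,0,0],
  ],
  rotation=[
    [0,0,0],
    [0,0,0],
    [0,0,0],
  ],
)

```text
time: 19.5
tool_pos: [0.7232, -0.1784, 0.0257]
tcp_rot: [0.152, -3.036, 0.009]
wrist_force: [-0.5, -0.4, -3.1]
width: 0.21
grip_force: 76.9
```

Emit:
apply_moves(
  fingers=[0,0],
  travel=[
    [0,0,0.08],
    [0,0,0],
  ],
  rotation=[
    [0,0,0],
    [0,0,0],
  ],
)

```text
time: 19.7
tool_pos: [0.7228, -0.1785, 0.0216]
tcp_rot: [0.152, -3.036, 0.008]
wrist_force: [-0.9, 0.2, -2.0]
width: 0.21
grip_force: 76.9
```

Emit:
apply_moves(
  fingers=[0,0,0],
  travel=[
    [0,0,0.07],
    [0,0,0.07],
    [0,0,0],
  ],
  rotation=[
    [0,0,0],
    [0,0,0],
    [0,0,0],
  ],
)

```text
time: 20.0
tool_pos: [0.7219, -0.1785, 0.0143]
tcp_rot: [0.152, -3.035, 0.008]
wrist_force: [-0.1, -0.2, -2.2]
width: 0.215
grip_force: 76.9
```

Emit:
apply_moves(
  fingers=[0,0,0.6,0.6,0.6,0.6,0.6],
  travel=[
    [0,0,0.06],
    [0,0,0],
    [0,0,0],
    [0,0,0],
    [0,0,0],
    [0,0,0],
    [0,0,0],
  ],
  rotation=[
    [0,0,0],
    [0,0,0],
    [0,0,0],
    [0,0,0],
    [0,0,0],
    [0,0,0],
    [0,0,0],
  ],
)

```text
time: 20.7
tool_pos: [0.7225, -0.1787, 0.0125]
tcp_rot: [0.152, -3.037, 0.009]
wrist_force: [0.2, -0.4, 0.1]
width: 0.603
grip_force: 0.0
```

```bash
python3 - <<'E'
from sil import *
s=read_state();p=s['tool_pos'];r=R.from_rotvec(s['tcp_rot']);print(s['time'],s['q'],s['width'],s['grip_force'],p,s['wrist_force'],s['torque'])
cams={n:read_camera(n) for n in('scene','top')}
v=silfit({'scene':cams['scene']},[.80,-.17,.0,.1,0,0])
P,Q=pose(v);print('tool in scoop',Q.inv().apply(p-P),'zs',Q.apply([0,0,1]))
E
```

```text
20.7 [-0.258  0.602  1.492 -0.04   1.142 -1.91 ] 0.6030363624923787 0.0 [ 0.722 -0.179  0.013] [ 0.196 -0.422  0.104] [ 0.013 -0.052  0.062]
scene iou0 0.86
fit [ 0.806 -0.166  0.004  0.061 -0.084  0.094] cost 0.0969202898550725 of 1
tool in scoop [-0.083 -0.006  0.017] zs [-0.078 -0.099  0.992]
```

```bash
python3 - <<'E'
from sil import *
T=read_camera('top')
f=lambda u,v:atz(T,(290+u/6-.5+.08,140+v/6-.5+.08),.057)
L0,L1,R0,R1=f(118,518),f(103,92),f(284,518),f(275,87);print(L0,L1,R0,R1)
for a,b in((L0,L1),(R0,R1)): print('yaw',np.arctan2(b[1]-a[1],b[0]-a[0]))
print('mid near',(L0+R0)/2,'mid far',(L1+R1)/2)
import glob
im=cv2.imread('pics/top0.png');g=cv2.cvtColor(im,6)
# side wall edges: gradient on rows
cams={n:read_camera(n) for n in('scene','top')}
for n,c in cams.items():
  for d in tip_of(n,'ball1'): print(n,round(d['p'],2),atz(c,d['location'],.028))
  for d in tip_of(n,'scoop_handle')+tip_of(n,'scoop_lip'): print(n,'sc',round(d['p'],2),d['location'],atz(c,d['location'],.06))
v=silfit({'scene':cams['scene']},[.80,-.17,.0,.1,0,0],scale=(.02,.02,0,.15,0,0))
E
```

```text
[0.453 0.019 0.057] [0.697 0.028 0.057] [ 0.454 -0.075  0.057] [ 0.7   -0.07   0.057]
yaw 0.03811705248721801
yaw 0.018273389385196105
mid near [ 0.454 -0.028  0.057] mid far [ 0.699 -0.021  0.057]
scene 0.63 [0.627 0.003 0.028]
scene 0.58 [ 0.634 -0.045  0.028]
scene 0.55 [ 0.585 -0.006  0.028]
scene 0.41 [ 0.584 -0.043  0.028]
scene sc 0.95 [352.9, 222.8] [0.627 0.026 0.06 ]
scene sc 0.59 [304.1, 259.8] [ 0.714 -0.176  0.06 ]
scene sc 0.77 [382.5, 228.0] [0.69  0.094 0.06 ]
scene sc 0.75 [328.5, 308.3] [ 0.893 -0.19   0.06 ]
top 0.63 [ 0.583 -0.006  0.028]
top 0.61 [ 0.635 -0.044  0.028]
top 0.59 [0.627 0.011 0.028]
top 0.53 [ 0.591 -0.04   0.028]
top sc 0.91 [313.0, 160.8] [0.676 0.007 0.06 ]
top sc 0.51 [383.2, 190.2] [ 0.575 -0.233  0.06 ]
top sc 0.2 [322.2, 192.6] [ 0.567 -0.025  0.06 ]
top sc 0.6 [276.7, 169.3] [0.647 0.131 0.06 ]
top sc 0.49 [357.3, 117.0] [ 0.83  -0.147  0.06 ]
scene iou0 0.89
fit [ 0.8   -0.168  0.     0.098  0.     0.   ] cost 0.0967645743253317 of 1
```

```bash
cat >> h.py <<'E'
def tri(T,a,S,b):
    A=[];B=[]
    for c,uv in((T,a),(S,b)):
        o,d=ray(c,uv);d/=np.linalg.norm(d);P=np.eye(3)-np.outer(d,d);A.append(P);B.append(P@o)
    p=np.linalg.solve(sum(A),sum(B));return p,proj(T,p)-a,proj(S,p)-b
E
python3 - <<'E'
from plan import *
T=read_camera('top');S=read_camera('scene')
for a,b in(((325,155.5),(347.5,215.5)),((305,163.5),(363,228)),((325,155.5),(363,228)),((305,163.5),(347.5,215.5)),((313,160.8),(352.9,222.8))): print(tri(T,a,S,b))
# regrasp numbers
p,r=cur();print(p)
E
```

```text
(array([ 0.681, -0.029,  0.141]), array([-0.943, -0.491]), array([-1.209,  0.052]))
(array([0.667, 0.036, 0.064]), array([-0.506, -0.279]), array([-0.65 ,  0.039]))
(array([ 0.699, -0.012,  0.102]), array([-6.435, -3.736]), array([-8.665,  0.172]))
(array([0.65 , 0.015, 0.108]), array([5.384, 2.666]), array([ 6.605, -0.558]))
(array([0.669, 0.004, 0.096]), array([0.747, 0.393]), array([ 0.952, -0.056]))
[ 0.722 -0.179  0.012]
```

Emit:
apply_moves(
  fingers=[0.6,0,0,0,0,0],
  travel=[
    [0,0,-0.16],
    [0,0,0],
    [0,0,0],
    [0,0,0],
    [0,0,0],
    [0,0,0],
  ],
  rotation=[
    [0,0,0],
    [0,0,0],
    [0,0,0],
    [0,0,0],
    [0,0,0],
    [0,0,0],
  ],
  newtons=100,
)

```text
time: 22.05
tool_pos: [0.7233, -0.1786, 0.021]
tcp_rot: [0.152, -3.037, 0.009]
wrist_force: [-1.6, 1.0, 5.3]
width: 0.175
grip_force: 97.9
```

Emit:
apply_moves(
  fingers=[0.4,0.4,0.4,0,0,0,0,0],
  travel=[
    [0,0,0],
    [0,0,0],
    [0,0,0.16],
    [0,0,0],
    [0,0,0],
    [0,0,0],
    [0,0,0],
    [0,0,0],
  ],
  rotation=[
    [0,0,0],
    [0,0,0],
    [0,0,0],
    [0,0,0],
    [0,0,0],
    [0,0,0],
    [0,0,0],
    [0,0,0],
  ],
)

```text
time: 22.85
tool_pos: [0.7221, -0.1786, 0.012]
tcp_rot: [0.152, -3.036, 0.009]
wrist_force: [0.8, 0.7, -1.1]
width: 0.202
grip_force: 98.6
```

```bash
python3 - <<'E'
from sil import *
s=read_state();p=s['tool_pos'];print(s['time'],s['width'],s['grip_force'],p,s['wrist_force'])
S=read_camera('scene')
v=silfit({'scene':S},[.80,-.168,.0,.1,0,0],scale=(.02,.02,0,.15,0.1,0))
P,Q=pose(v);print('tool in scoop',Q.inv().apply(p-P))
# carry: lift, go to above tray start. tool-in-scoop assumed (-.078,0,.013), rel lean 6
t=tool(.1,6);k=tool(.032,6)
plan([([.69,-.17,.13],t,4,0),([.465,-.075,.17],tool(.06,6),6,0),],cur())
E
```

```text
22.85 0.2018882412437509 98.5548198223114 [ 0.722 -0.179  0.012] [ 0.752  0.664 -1.104]
scene iou0 0.86
fit [ 0.8   -0.169  0.     0.101  0.004  0.   ] cost 0.11490125673249552 of 1
tool in scoop [-0.078 -0.002  0.012]
{"fingers":[0,0,0,0,0,0,0,0,0,0],"travel":[[0.21,0.06,-0.57],[0.22,0.06,-0.57],[0.22,0.06,-0.57],[0.21,0.06,-0.57],[0.72,0.39,-0.06],[0.73,0.38,-0.06],[0.73,0.38,-0.05],[0.74,0.38,-0.06],[0.73,0.37,-0.06],[0.74,0.36,-0.05]],"rotation":[[-0.0,0.01,0.0],[-0.0,0.01,0.0],[-0.01,0.0,0.0],[0.0,0.01,0.0],[-0.01,0.0,0.06],[-0.0,0.0,0.07],[-0.01,0.0,0.06],[-0.01,0.0,0.06],[-0.0,0.0,0.07],[-0.01,0.0,0.06]]}
end [ 0.465 -0.075  0.17 ] [ 0.091 -3.036  0.004]
```

```bash
python3 - <<'E'
from sil import *
t=tool(.1,6);k=tool(.03,6)
plan([([.69,-.17,.13],t,4,0),([.432,-.0285,.13],k,7,0),([.432,-.0285,.13],k,1,0)],cur())
E
```

```text
{"fingers":[0,0,0,0,0,0,0,0,0,0,0,0],"travel":[[0.21,0.06,-0.57],[0.22,0.06,-0.57],[0.22,0.06,-0.57],[0.21,0.06,-0.57],[0.69,0.48,0.07],[0.69,0.46,0.08],[0.7,0.46,0.07],[0.71,0.46,0.07],[0.7,0.45,0.08],[0.72,0.44,0.07],[0.71,0.43,0.08],[0.0,-0.0,-0.0]],"rotation":[[-0.0,0.01,0.0],[-0.0,0.01,0.0],[-0.01,0.0,0.0],[0.0,0.01,0.0],[-0.01,0.0,0.1],[-0.01,0.0,0.09],[-0.01,0.0,0.1],[-0.01,0.0,0.09],[-0.01,0.0,0.1],[-0.01,0.0,0.09],[-0.01,0.0,0.1],[0.0,0.0,-0.0]]}
end [ 0.432 -0.028  0.13 ] [ 0.045 -3.037  0.002]
```

Emit:
apply_moves(
  fingers=[0,0,0,0,0,0,0,0,0,0,0,0],
  travel=[
    [0.21,0.06,-0.57],
    [0.22,0.06,-0.57],
    [0.22,0.06,-0.57],
    [0.21,0.06,-0.57],
    [0.69,0.48,0.07],
    [0.69,0.46,0.08],
    [0.7,0.46,0.07],
    [0.71,0.46,0.07],
    [0.7,0.45,0.08],
    [0.72,0.44,0.07],
    [0.71,0.43,0.08],
    [0,0,0],
  ],
  rotation=[
    [0,0.01,0],
    [0,0.01,0],
    [-0.01,0,0],
    [0,0.01,0],
    [-0.01,0,0.1],
    [-0.01,0,0.09],
    [-0.01,0,0.1],
    [-0.01,0,0.09],
    [-0.01,0,0.1],
    [-0.01,0,0.09],
    [-0.01,0,0.1],
    [0,0,0],
  ],
)

```text
time: 24.15
tool_pos: [0.4263, -0.0263, 0.1286]
tcp_rot: [0.047, -3.032, -0.0]
wrist_force: [-0.1, -0.6, -1.4]
width: 0.201
grip_force: 98.8
```

```bash
python3 - <<'E'
from sil import *
s=read_state();p=s['tool_pos'];r=R.from_rotvec(s['tcp_rot']);c,cr=load();print(s['time'],s['q'],s['width'],s['grip_force'],p-c,s['wrist_force'])
cams={n:read_camera(n) for n in('scene','top')}
k=tool(.03,6);P=p-R.from_euler('z',.03).apply([-.078,0,.012])
v=silfit(cams,[*P,.03,0,0])
P,Q=pose(v);print('tool in scoop',Q.inv().apply(p-P))
for n,c in cams.items():
  for d in tip_of(n,'ball1'): print(n,round(d['p'],2),atz(c,d['location'],.028))
E
```

```text
24.15 [-0.108 -0.072  2.111 -0.014  1.211 -1.704] 0.20085211364919714 98.78143429756165 [-0.006  0.002 -0.001] [-0.076 -0.557 -1.366]
scene iou0 0.84
top iou0 0.14
fit [ 0.513 -0.022  0.119 -0.064 -0.12   0.101] cost 0.11907298881193396 of 1
tool in scoop [-0.084 -0.008  0.021]
scene 0.66 [ 0.623 -0.002  0.028]
scene 0.6 [0.589 0.    0.028]
top 0.65 [ 0.592 -0.014  0.028]
top 0.61 [0.629 0.002 0.028]
top 0.6 [ 0.551 -0.023  0.028]
top 0.54 [ 0.622 -0.043  0.028]
top 0.44 [ 0.585 -0.042  0.028]
```

```bash
python3 - <<'E'
from sil import *
k=tool(.03,8)
plan([([.432,-.0285,.045],k,5,0),([.432,-.0285,.033],k,2,0),([.432,-.0285,.033],k,1,0)])
E
```

```text
{"fingers":[0,0,0,0,0,0,0,0],"travel":[[-0.03,-0.0,0.34],[-0.04,-0.0,0.33],[-0.04,-0.0,0.34],[-0.04,-0.0,0.34],[-0.05,-0.0,0.33],[-0.02,-0.0,0.12],[-0.01,-0.0,0.12],[-0.0,-0.0,0.0]],"rotation":[[0.0,0.07,-0.0],[0.0,0.06,-0.0],[0.0,0.07,-0.0],[0.0,0.07,-0.0],[0.0,0.07,-0.0],[0.0,-0.0,-0.0],[0.0,-0.0,-0.0],[0.0,-0.0,-0.0]]}
end [ 0.432 -0.028  0.033] [ 0.044 -3.001  0.003]
```

Emit:
apply_moves(
  fingers=[0,0,0,0,0,0,0,0],
  travel=[
    [-0.03,0,0.34],
    [-0.04,0,0.33],
    [-0.04,0,0.34],
    [-0.04,0,0.34],
    [-0.05,0,0.33],
    [-0.02,0,0.12],
    [-0.01,0,0.12],
    [0,0,0],
  ],
  rotation=[
    [0,0.07,0],
    [0,0.06,0],
    [0,0.07,0],
    [0,0.07,0],
    [0,0.07,0],
    [0,0,0],
    [0,0,0],
    [0,0,0],
  ],
)

```text
time: 25.25
tool_pos: [0.4315, -0.0283, 0.0324]
tcp_rot: [0.044, -3.0, 0.002]
wrist_force: [-0.2, 0.1, -1.8]
width: 0.203
grip_force: 98.7
```

Emit:
apply_moves(
  fingers=[0,0,0],
  travel=[
    [-0.01,0,0.06],
    [0,0,0.04],
    [0,0,0],
  ],
  rotation=[
    [0,0,0],
    [0,0,0],
    [0,0,0],
  ],
)

```text
time: 25.55
tool_pos: [0.432, -0.0284, 0.0284]
tcp_rot: [0.044, -3.002, 0.003]
wrist_force: [-1.1, 0.1, -1.7]
width: 0.2
grip_force: 98.7
```

```bash
python3 - <<'E'
from sil import *
s=read_state();p=s['tool_pos'];r=R.from_rotvec(s['tcp_rot']);print(s['time'],s['width'],p,s['tcp_rot'],s['wrist_force'],s['torque'])
cams={n:read_camera(n) for n in('scene','top')}
for n,c in cams.items():
  for d in tip_of(n,'ball1'): print(n,round(d['p'],2),atz(c,d['location'],.028))
E
```

```text
25.55 0.19981733568532312 [ 0.432 -0.028  0.028] [ 0.044 -3.002  0.003] [-1.062  0.077 -1.667] [-0.019  0.02  -0.016]
scene 0.47 [0.576 0.005 0.028]
scene 0.47 [ 0.625 -0.039  0.028]
scene 0.47 [ 0.536 -0.028  0.028]
scene 0.45 [ 0.576 -0.037  0.028]
scene 0.45 [ 0.64  -0.004  0.028]
top 0.65 [ 0.594 -0.005  0.028]
top 0.48 [0.636 0.012 0.028]
top 0.46 [ 0.629 -0.038  0.028]
top 0.45 [ 0.59  -0.044  0.028]
```

Emit:
apply_moves(
  fingers=[0,0],
  travel=[
    [0,0,0.05],
    [0,0,0],
  ],
  rotation=[
    [0,0,0],
    [0,0,0],
  ],
)

```text
time: 25.95
tool_pos: [0.4318, -0.0284, 0.0258]
tcp_rot: [0.044, -3.002, 0.003]
wrist_force: [0.2, 0.5, 0.3]
width: 0.205
grip_force: 99.1
```

Emit:
apply_moves(
  fingers=[0,0],
  travel=[
    [0,0,0.04],
    [0,0,0],
  ],
  rotation=[
    [0,0,0],
    [0,0,0],
  ],
)

```text
time: 26.15
tool_pos: [0.4312, -0.0285, 0.024]
tcp_rot: [0.044, -3.001, 0.003]
wrist_force: [-2.6, -0.4, 6.0]
width: 0.202
grip_force: 99.7
```

Emit:
apply_moves(
  fingers=[0,0,0,0,0,0,0,0,0,0],
  travel=[
    [-0.16,0,-0.022],
    [-0.16,0,-0.022],
    [-0.16,0,-0.022],
    [-0.16,0,-0.022],
    [-0.16,0,-0.022],
    [-0.16,0,-0.022],
    [-0.16,0,-0.022],
    [-0.16,0,-0.022],
    [-0.16,0,-0.022],
    [-0.16,0,-0.022],
  ],
  rotation=[
    [0,0,0],
    [0,0,0],
    [0,0,0],
    [0,0,0],
    [0,0,0],
    [0,0,0],
    [0,0,0],
    [0,0,0],
    [0,0,0],
    [0,0,0],
  ],
)

```text
time: 27.15
tool_pos: [0.5104, -0.026, 0.0238]
tcp_rot: [0.044, -2.998, 0.003]
wrist_force: [-7.7, -0.4, 8.9]
width: 0.201
grip_force: 100.0
```

```bash
python3 - <<'E'
from sil import *
s=read_state();p=s['tool_pos'];r=R.from_rotvec(s['tcp_rot']);print(s['time'],s['width'],p,s['tcp_rot'],s['wrist_force'],s['torque'])
P=p-r.apply(tool(0,6).inv().apply([-.078,0,.012]));print('lip',p+r.apply(tool(0,6).inv().apply([.123,0,-.012])))
cams={n:read_camera(n) for n in('scene','top')}
for n,c in cams.items():
  for d in tip_of(n,'ball1'): print(n,round(d['p'],2),atz(c,d['location'],.03))
E
```

```text
27.15 0.20108682982913087 [ 0.51  -0.026  0.024] [ 0.044 -2.998  0.003] [-7.661 -0.361  8.856] [-0.015  0.849 -0.001]
lip [ 0.633 -0.022  0.007]
scene 0.62 [ 0.646 -0.002  0.03 ]
scene 0.54 [0.594 0.01  0.03 ]
scene 0.5 [ 0.596 -0.041  0.03 ]
```

Emit:
apply_moves(
  fingers=[0,0,0,0],
  travel=[
    [-0.1,0,-0.014],
    [-0.1,0,-0.014],
    [-0.08,0,-0.012],
    [0,0,0],
  ],
  rotation=[
    [0,0,0],
    [0,0,0],
    [0,0,0],
    [0,0,0],
  ],
)

```text
time: 27.75
tool_pos: [0.5233, -0.0255, 0.0238]
tcp_rot: [0.044, -2.995, 0.002]
wrist_force: [-9.5, -0.8, 9.4]
width: 0.203
grip_force: 100.1
```

```bash
python3 - <<'E'
from sil import *
s=read_state();p=s['tool_pos'];r=R.from_rotvec(s['tcp_rot']);print(s['time'],s['width'],p,s['wrist_force'],s['torque'])
print('lip',p+r.apply(tool(0,6).inv().apply([.123,0,-.012])))
S=read_camera('scene');T=read_camera('top')
for n,c in(('scene',S),('top',T)):
  for d in tip_of(n,'ball1'): print(n,round(d['p'],2),np.round(d['location'],1),atz(c,d['location'],.03))
# bright blobs in top & scene tray region
for n,c,(x,y,w,h) in(('top',T,(300,150,45,60)),('scene',S,(300,205,75,50))):
    g=cv2.cvtColor(c['image'],cv2.COLOR_RGB2GRAY)[y:y+h,x:x+w];th=150 if n=='scene' else 110
    k,lab,st,ce=cv2.connectedComponentsWithStats((g>th).astype(np.uint8))
    for i in range(1,k):
        if st[i,4]>=8: print(n,'blob',st[i,4],ce[i]+[x,y],atz(c,ce[i]+[x,y],.03))
E
```

```text
27.75 0.20307559528647584 [ 0.523 -0.026  0.024] [-9.536 -0.817  9.444] [ 0.027  0.878 -0.027]
lip [ 0.646 -0.022  0.007]
scene 0.6 [341.4 229.1] [ 0.605 -0.003  0.03 ]
scene 0.6 [336.7 238.8] [ 0.641 -0.038  0.03 ]
scene 0.56 [333.3 235.5] [ 0.622 -0.04   0.03 ]
scene 0.56 [347.4 237.5] [ 0.65  -0.006  0.03 ]
top 0.18 [242.7 179.2] [0.616 0.253 0.03 ]
scene blob 13 [300. 211.] [ 0.453 -0.082  0.03 ]
scene blob 31 [309.065 206.065] [ 0.439 -0.043  0.03 ]
scene blob 293 [357.925 209.372] [0.533 0.099 0.03 ]
scene blob 18 [343.444 227.833] [0.602 0.006 0.03 ]
scene blob 45 [335.956 233.711] [ 0.618 -0.029  0.03 ]
scene blob 19 [349.632 232.947] [0.634 0.011 0.03 ]
scene blob 113 [303.832 248.681] [ 0.639 -0.147  0.03 ]
scene blob 52 [368.846 252.058] [0.737 0.018 0.03 ]
```

Emit:
apply_moves(
  fingers=[0,0,0,0,0,0,0,0],
  travel=[
    [-0.1,0,-0.014],
    [-0.06,0,-0.01],
    [-0.06,0,-0.01],
    [-0.06,0,-0.01],
    [-0.06,0,-0.01],
    [-0.04,0,0],
    [0,0,0],
    [0,0,0],
  ],
  rotation=[
    [0,0,0],
    [0,-0.4,0],
    [0,-0.5,0],
    [0,-0.5,0],
    [0,-0.5,0],
    [0,-0.5,0],
    [0,0,0],
    [0,0,0],
  ],
)

```text
time: 28.75
tool_pos: [0.5438, -0.0249, 0.0238]
tcp_rot: [-0.044, 3.033, 0.003]
wrist_force: [0.2, -1.2, -3.7]
width: 0.204
grip_force: 98.8
```

```bash
cat > see.py <<'E'
from sil import *
def look():
    s=read_state();p=s['tool_pos'];r=R.from_rotvec(s['tcp_rot']);print(s['time'],s['width'],p,s['tcp_rot'],s['wrist_force'],s['torque'],'q',s['q'])
    Rs=r*tool(0,6).inv();P=p-Rs.apply([-.078,0,.012]);print('origin',P,'lip',P+Rs.apply([.045,0,0]),'x axis',Rs.apply([1,0,0]))
    S=read_camera('scene');W=read_camera('wrist')
    for n,c in(('scene',S),('wrist',W)):
        for d in tip_of(n,'ball1'):
            o,dd=ray(c,d['location']);nn=Rs.apply([0,0,1]);q=o+dd*(nn@(P+nn*.018-o))/(nn@dd)
            print(n,round(d['p'],2),np.round(d['location'],1),'world',q,'in scoop',Rs.inv().apply(q-P))
look()
E
python3 see.py
```

```text
28.75 0.20396609024621143 [ 0.544 -0.025  0.024] [-0.044  3.033  0.003] [ 0.162 -1.169 -3.749] [-0.053  0.398 -0.002] q [-0.102  0.127  2.128  0.021  0.78  -1.716]
origin [ 0.623 -0.023  0.029] lip [ 0.667 -0.021  0.038] x axis [0.977 0.029 0.211]
scene 0.62 [345.6 226.4] world [0.616 0.006 0.046] in scoop [-0.002  0.029  0.018]
scene 0.46 [337.7 221.3] world [0.569 0.002 0.036] in scoop [-0.05   0.026  0.018]
scene 0.41 [334.1 230.1] world [ 0.617 -0.035  0.046] in scoop [-0.002 -0.012  0.018]
wrist 0.6 [292.4 370.3] world [ 0.632 -0.042  0.049] in scoop [ 0.013 -0.019  0.018]
wrist 0.51 [359.3 369. ] world [0.63  0.002 0.049] in scoop [0.012 0.024 0.018]
```

Emit:
apply_moves(
  fingers=[0,0,0,0,0,0,0,0,0,0],
  travel=[
    [0.08,0,-0.03],
    [0.14,0,-0.04],
    [0.2,0,-0.05],
    [0.24,0,-0.07],
    [0.24,0,-0.08],
    [0.16,0,-0.1],
    [0.1,0,-0.2],
    [0.04,0,-0.3],
    [0,0,-0.3],
    [0,0,-0.2],
  ],
  rotation=[
    [0,-0.2,0],
    [0,-0.2,0],
    [0,-0.2,0],
    [0,-0.2,0],
    [0,-0.2,0],
    [0,-0.2,0],
    [0,0,0],
    [0,0,0],
    [0,0,0],
    [0,0,0],
  ],
)

```text
time: 29.95
tool_pos: [0.4718, -0.0274, 0.0827]
tcp_rot: [-0.043, 2.902, 0.005]
wrist_force: [0.4, -0.2, -3.9]
width: 0.203
grip_force: 98.9
```

```bash
python3 see.py
```

```text
29.95 0.20256921354391685 [ 0.472 -0.027  0.083] [-0.043  2.902  0.005] [ 0.447 -0.18  -3.862] [-0.055  0.513 -0.002] q [-0.143 -0.188  2.322  0.058  0.773 -1.78 ]
origin [ 0.549 -0.025  0.098] lip [ 0.592 -0.024  0.113] x axis [0.941 0.028 0.337]
scene 0.5 [331.3 197. ] world [ 0.536 -0.004  0.112] in scoop [-0.007  0.021  0.018]
scene 0.41 [321.1 198.4] world [ 0.521 -0.033  0.107] in scoop [-0.024 -0.007  0.018]
wrist 0.74 [293.7 369.4] world [ 0.557 -0.043  0.119] in scoop [ 0.014 -0.019  0.018]
wrist 0.6 [357.1 370.6] world [ 0.556 -0.002  0.12 ] in scoop [0.015 0.023 0.018]
```

```bash
cat > lp.py <<'E'
from sil import *
def lipway(L,psi,phi):
    Rs=R.from_euler('ZY',[psi,-np.radians(phi)]);return np.array(L)+Rs.apply([-.123,0,.012]),Rs*tool(0,6)
E
python3 - <<'E'
from lp import *
p,r=cur()
J=np.array([.5865,-.243]);h=np.array([np.cos(-.3),np.sin(-.3)]);L=J-.035*h
W=[]
def add(L,z,psi,phi,n): a,b=lipway([*L,z],psi,phi);W.append((a,b,n,0))
add([.586,-.03],.14,.0,21,2);add(L*.85+np.array([.586,-.03])*.15,.145,-.25,22,8);add(L,.145,-.3,22,2);add(L,.145,-.3,22,1)
plan(W,(p,r))
E
```

```text
{"fingers":[0,0,0,0,0,0,0,0,0,0,0,0],"travel":[[-0.02,-0.03,-0.26],[-0.01,-0.02,-0.27],[0.05,-0.36,-0.02],[0.05,-0.36,-0.02],[0.03,-0.36,-0.02],[0.02,-0.36,-0.01],[0.02,-0.36,-0.01],[-0.0,-0.36,-0.01],[-0.01,-0.37,-0.0],[-0.03,-0.36,-0.0],[-0.03,-0.25,0.01],[-0.03,-0.24,0.01]],"rotation":[[0.04,-0.11,0.14],[0.03,-0.12,0.13],[0.08,-0.02,0.29],[0.08,-0.02,0.29],[0.08,-0.02,0.28],[0.08,-0.02,0.29],[0.08,-0.02,0.29],[0.08,-0.02,0.29],[0.08,-0.02,0.29],[0.08,-0.03,0.28],[0.06,0.0,0.23],[0.07,0.0,0.23]]}
{"fingers":[0],"travel":[[0.0,-0.0,-0.0]],"rotation":[[-0.0,0.0,0.0]]}
end [ 0.44  -0.198  0.11 ] [ 0.428  2.832 -0.06 ]
```

Emit:
apply_moves(
  fingers=[0,0,0,0,0,0,0,0,0,0,0,0],
  travel=[
    [-0.02,-0.03,-0.26],
    [-0.01,-0.02,-0.27],
    [0.05,-0.36,-0.02],
    [0.05,-0.36,-0.02],
    [0.03,-0.36,-0.02],
    [0.02,-0.36,-0.01],
    [0.02,-0.36,-0.01],
    [0,-0.36,-0.01],
    [-0.01,-0.37,0],
    [-0.03,-0.36,0],
    [-0.03,-0.25,0.01],
    [-0.03,-0.24,0.01],
  ],
  rotation=[
    [0.04,-0.11,0.14],
    [0.03,-0.12,0.13],
    [0.08,-0.02,0.29],
    [0.08,-0.02,0.29],
    [0.08,-0.02,0.28],
    [0.08,-0.02,0.29],
    [0.08,-0.02,0.29],
    [0.08,-0.02,0.29],
    [0.08,-0.02,0.29],
    [0.08,-0.03,0.28],
    [0.06,0,0.23],
    [0.07,0,0.23],
  ],
)

```text
time: 31.35
tool_pos: [0.4392, -0.198, 0.1086]
tcp_rot: [0.431, 2.834, -0.06]
wrist_force: [-0.1, 0.9, -2.8]
width: 0.205
grip_force: 98.9
```

```bash
python3 - <<'E'
from see import *
for n in('scene','wrist'):
    c=read_camera(n)
    for d in tip_of(n,'jar_rim'): print(n,round(d['p'],2),atz(c,d['location'],.08))
v=silfit({'scene':read_camera('scene')},[.508,-.22,.128,-.3,-.38,0])
E
```

```text
31.35 0.2046949390892765 [ 0.439 -0.198  0.109] [ 0.431  2.834 -0.06 ] [-0.121  0.916 -2.81 ] [ 0.151  0.556 -0.017] q [-0.523 -0.228  2.308  0.085  0.793 -1.843]
origin [ 0.513 -0.221  0.127] lip [ 0.552 -0.233  0.143] x axis [ 0.886 -0.276  0.373]
scene 0.6 [271.3 200.9] world [ 0.524 -0.198  0.148] in scoop [0.012 0.025 0.018]
scene 0.58 [258.3 203.3] world [ 0.529 -0.24   0.155] in scoop [ 0.03  -0.013  0.018]
scene 0.48 [261.1 199.4] world [ 0.48  -0.218  0.133] in scoop [-0.027 -0.007  0.018]
scene 0.38 [269.4 198.7] world [ 0.489 -0.194  0.133] in scoop [-0.026  0.019  0.018]
wrist 0.61 [347.7 369.4] world [ 0.522 -0.207  0.148] in scoop [0.012 0.016 0.018]
wrist 0.5 [298.8 369.5] world [ 0.512 -0.238  0.148] in scoop [ 0.012 -0.016  0.018]
scene 0.98 [ 0.612 -0.395  0.08 ]
scene 0.74 [ 0.588 -0.234  0.08 ]
wrist 0.73 [ 0.587 -0.374  0.08 ]
scene iou0 0.65
fit [ 0.512 -0.218  0.129 -0.288 -0.383  0.036] cost 0.34178106300598377 of 1
```

```bash
python3 - <<'E'
from lp import *
J=np.array([.587,-.241]);h=np.array([np.cos(-.3),np.sin(-.3)]);L=J-.035*h
W=[]
def add(z,phi,n): a,b=lipway([*L,z],-.3,phi);W.append((a,b,n,0))
add(.12,2,4);add(.10,-16,4);add(.095,-38,4);add(.095,-48,2);add(.095,-48,2)
plan(W)
E
```

```text
{"fingers":[0,0,0,0,0,0,0,0,0,0,0,0],"travel":[[0.0,0.01,-0.09],[0.01,0.01,-0.1],[0.01,0.01,-0.09],[0.03,0.01,-0.09],[-0.04,-0.0,-0.09],[-0.03,-0.0,-0.09],[-0.02,-0.0,-0.1],[-0.01,-0.0,-0.09],[-0.05,-0.0,-0.21],[-0.04,-0.0,-0.21],[-0.01,-0.0,-0.22],[0.01,-0.0,-0.21]],"rotation":[[-0.0,0.83,0.0],[-0.0,0.84,0.0],[-0.0,0.83,0.0],[-0.0,0.84,0.0],[-0.0,0.75,0.0],[-0.0,0.75,0.0],[-0.0,0.75,0.0],[-0.0,0.75,0.0],[-0.0,0.92,0.0],[-0.0,0.91,0.0],[-0.0,0.92,0.0],[-0.0,0.91,0.0]]}
{"fingers":[0,0,0,0],"travel":[[-0.02,-0.0,-0.22],[0.01,-0.0,-0.21],[-0.0,-0.0,-0.0],[-0.0,-0.0,-0.0]],"rotation":[[-0.0,0.84,0.0],[-0.0,0.83,0.0],[-0.0,0.0,0.0],[-0.0,0.0,0.0]]}
end [ 0.483 -0.209  0.194] [-0.329 -2.18  -0.168]
```

Emit:
apply_moves(
  fingers=[0,0,0,0,0,0,0,0,0,0,0,0],
  travel=[
    [0,0.01,-0.09],
    [0.01,0.01,-0.1],
    [0.01,0.01,-0.09],
    [0.03,0.01,-0.09],
    [-0.04,0,-0.09],
    [-0.03,0,-0.09],
    [-0.02,0,-0.1],
    [-0.01,0,-0.09],
    [-0.05,0,-0.21],
    [-0.04,0,-0.21],
    [-0.01,0,-0.22],
    [0.01,0,-0.21],
  ],
  rotation=[
    [0,0.83,0],
    [0,0.84,0],
    [0,0.83,0],
    [0,0.84,0],
    [0,0.75,0],
    [0,0.75,0],
    [0,0.75,0],
    [0,0.75,0],
    [0,0.92,0],
    [0,0.91,0],
    [0,0.92,0],
    [0,0.91,0],
  ],
)

```text
time: 33.05
tool_pos: [0.4701, -0.2045, 0.1801]
tcp_rot: [-0.355, -2.353, -0.143]
wrist_force: [-0.2, -1.0, -2.4]
width: 0.204
grip_force: 99.2
```

Emit:
apply_moves(
  fingers=[0,0,0,0],
  travel=[
    [-0.02,0,-0.22],
    [0.01,0,-0.21],
    [0,0,0],
    [0,0,0],
  ],
  rotation=[
    [0,0.84,0],
    [0,0.83,0],
    [0,0,0],
    [0,0,0],
  ],
)

```text
time: 33.45
tool_pos: [0.4839, -0.2088, 0.1927]
tcp_rot: [-0.329, -2.181, -0.167]
wrist_force: [-0.2, 0.4, -1.8]
width: 0.204
grip_force: 99.2
```

```bash
python3 - <<'E'
from see import *
for n in('scene','wrist','top'):
    c=read_camera(n)
    for d in tip_of(n,'ball1'): print(n,'ball',round(d['p'],2),np.round(d['location'],1),atz(c,d['location'],.024))
    for d in tip_of(n,'jar_rim'): print(n,'rim',round(d['p'],2),atz(c,d['location'],.08))
E
```

```text
33.45 0.20406177637121178 [ 0.484 -0.209  0.193] [-0.329 -2.181 -0.167] [-0.205  0.36  -1.76 ] [-0.187 -0.589 -0.004] q [-0.398  0.67   1.331 -0.091  2.078 -1.673]
origin [ 0.525 -0.222  0.127] lip [ 0.554 -0.23   0.093] x axis [ 0.64  -0.198 -0.742]
scene 0.73 [262.8 209.5] world [ 0.539 -0.231  0.136] in scoop [ 0.004 -0.005  0.018]
scene 0.46 [269.8 244.6] world [ 0.609 -0.24   0.059] in scoop [0.108 0.007 0.018]
scene ball 0.6 [430.5 173.3] [0.436 0.492 0.024]
scene ball 0.57 [265.4 240.2] [ 0.543 -0.236  0.024]
scene ball 0.41 [254.4 245.9] [ 0.554 -0.274  0.024]
scene ball 0.4 [264.  207.6] [ 0.369 -0.185  0.024]
scene rim 0.86 [ 0.586 -0.237  0.08 ]
top ball 0.22 [168.8 243.7] [0.39  0.51  0.024]
top rim 0.65 [ 0.591 -0.255  0.08 ]
top rim 0.56 [ 0.617 -0.39   0.08 ]
```

Emit:
apply_moves(
  fingers=[0,0,0,0,0,0],
  travel=[
    [0,0,-0.2],
    [0.02,0,-0.2],
    [0,0.1,0],
    [0,-0.2,0],
    [0,0.1,0],
    [0,0,0],
  ],
  rotation=[
    [0,0.8,0],
    [0,0.8,0],
    [0,0,0],
    [0,0,0],
    [0,0,0],
    [0,0,0],
  ],
)

```text
time: 34.7
tool_pos: [0.4984, -0.2134, 0.2071]
tcp_rot: [-0.305, -2.016, -0.189]
wrist_force: [0.2, -0.7, -0.6]
width: 0.206
grip_force: 99.3
```

```bash
python3 - <<'E'
from see import *
S=read_camera('scene');g=cv2.cvtColor(S['image'],cv2.COLOR_RGB2GRAY)
for d in regions_of('scene','ball1'): print(round(d['p'],2),d['bbox'],g[d['mask']].mean() if d['mask'].any() else 0)
for d in regions_of('scene','scoop'): print('scoop',round(d['p'],2),d['bbox'])
print(g[195:260:3,240:296:3])
E
```

```text
34.7 0.20593229427558962 [ 0.498 -0.213  0.207] [-0.305 -2.016 -0.189] [ 0.225 -0.723 -0.638] [-0.195 -0.659 -0.008] q [-0.393  0.793  1.202 -0.106  2.25  -1.679]
origin [ 0.529 -0.223  0.135] lip [ 0.552 -0.23   0.097] x axis [ 0.513 -0.159 -0.843]
scene 0.51 [268.4 241.4] world [ 0.596 -0.24   0.06 ] in scoop [0.1   0.004 0.018]
scene 0.48 [256.8 245.2] world [ 0.589 -0.274  0.054] in scoop [ 0.108 -0.031  0.018]
wrist 0.62 [321.4 349.7] world [ 0.541 -0.227  0.149] in scoop [-0.005 -0.     0.018]
0.55 [244.8, 219.9, 42.3, 47.5] 115.64763779527559
0.38 [255.7, 238.2, 7.5, 9.2] 110.98039215686275
scoop 0.88 [345.8, 213.0, 44.7, 27.0]
scoop 0.8 [252.0, 157.6, 28.6, 66.9]
[[ 63  57  57  58  54  61  55  58  56  58  59  57  55  59  60  66  49 172
  168]
 [ 55  55  52  55  53  51  54  51  52  55  53  47  50  52  54  51  55 169
  165]
 [ 51  53  46  50  50  50  51  49  52  47  49  50  52  45  53  50  63 167
  170]
 [ 48  52  56  49  45  50  50  48  47  45  53  55  45  51  50  51 140 169
  165]
 [ 51  49  47  47  50  52  49  56  51  51  52  54  46  51  50  36 171 173
  167]
 [ 51  51  46  
[... 662 characters left out ...]
 109 106 107 106 111 107 105 105 121 168 167
  175]
 [176 170 175  93 103 127 107 109 127 159  99 113 107 109 105 173 165 177
  176]
 [167 174 177  91 105 103  99 115 107 152 105 110 105 106 147 134 170 171
  168]
 [167 175 111 179 105 106 113 102 106 109 103 100 101 161 130 137 171 169
  169]
 [170 170 144 102 110 166 136 108 107 112 149 146 116 122 135 136 167 172
  173]
 [109 112 109 107 106 108 104 107 106 111 109 114 119 124 128 137 148 176
  173]
 [114 113 114 103 111 111 108 110 104 113 111 113 119 123 128 140 150 155
  173]
 [110 116 118 108 107 107 110 111 109 109 110 112 117 124 128 136 151 158
  160]
 [118 113 116 106 110 108 107 109 108 106 107 110 113 120 129 137 160 159
  154]]
```

```bash
python3 - <<'E'
from lp import *
W=[]
a,b=lipway([.56,-.232,.16],-.3,-50);W.append((a,b,3,0))
a,b=lipway([.66,-.205,.19],-.15,-10);W.append((a,b,8,0));
plan(W+[(a,b,1,0)],cur())
E
```

```text
{"fingers":[0,0,0,0,0,0,0,0,0,0,0,0],"travel":[[0.35,0.0,-0.13],[0.34,0.01,-0.15],[0.34,0.0,-0.16],[-0.14,0.09,-0.03],[-0.14,0.1,-0.02],[-0.14,0.08,-0.0],[-0.14,0.09,0.0],[-0.14,0.09,0.02],[-0.15,0.08,0.03],[-0.14,0.08,0.04],[-0.14,0.08,0.05],[0.0,0.0,0.0]],"rotation":[[-0.0,-0.42,-0.0],[-0.0,-0.42,-0.0],[-0.0,-0.43,-0.0],[0.11,-0.83,-0.15],[0.1,-0.83,-0.15],[0.11,-0.83,-0.14],[0.11,-0.84,-0.15],[0.1,-0.83,-0.15],[0.11,-0.83,-0.15],[0.11,-0.83,-0.15],[0.11,-0.83,-0.14],[-0.0,-0.0,-0.0]]}
end [ 0.542 -0.187  0.223] [-0.215 -2.855 -0.029]
```

Emit:
apply_moves(
  fingers=[0,0,0,0,0,0,0,0,0,0,0,0],
  travel=[
    [0.35,0,-0.13],
    [0.34,0.01,-0.15],
    [0.34,0,-0.16],
    [-0.14,0.09,-0.03],
    [-0.14,0.1,-0.02],
    [-0.14,0.08,0],
    [-0.14,0.09,0],
    [-0.14,0.09,0.02],
    [-0.15,0.08,0.03],
    [-0.14,0.08,0.04],
    [-0.14,0.08,0.05],
    [0,0,0],
  ],
  rotation=[
    [0,-0.42,0],
    [0,-0.42,0],
    [0,-0.43,0],
    [0.11,-0.83,-0.15],
    [0.1,-0.83,-0.15],
    [0.11,-0.83,-0.14],
    [0.11,-0.84,-0.15],
    [0.1,-0.83,-0.15],
    [0.11,-0.83,-0.15],
    [0.11,-0.83,-0.15],
    [0.11,-0.83,-0.14],
    [0,0,0],
  ],
)

```text
time: 36.25
tool_pos: [0.5409, -0.1862, 0.2241]
tcp_rot: [-0.214, -2.855, -0.03]
wrist_force: [-1.2, 0.2, -1.3]
width: 0.203
grip_force: 99.1
```

```bash
python3 - <<'E'
from lp import *
s=read_state();print(s['time'],s['tool_pos'],s['wrist_force'],s['width'])
for n in('scene','wrist','top'):
    c=read_camera(n)
    for d in tip_of(n,'ball1'): print(n,'ball',round(d['p'],2),np.round(d['location'],1),atz(c,d['location'],.024))
    for d in tip_of(n,'jar_rim'): print(n,'rim',round(d['p'],2),atz(c,d['location'],.08))
W=[]
h=R.from_euler('z',.1)
a,b=np.array([.722,-.1785,.11]),tool(.1,6)
plan([(a,b,8,0),([.722,-.1785,.035],b,4,0),([.722,-.1785,.018],b,2,0),([.722,-.1785,.018],b,1,0)],cur())
E
```

```text
36.25 [ 0.541 -0.186  0.224] [-1.153  0.216 -1.35 ] 0.20346097984947853
scene ball 0.61 [268.4 240.3] [ 0.547 -0.227  0.024]
scene rim 0.91 [ 0.603 -0.244  0.08 ]
scene rim 0.78 [ 0.617 -0.4    0.08 ]
scene rim 0.53 [0.693 0.185 0.08 ]
wrist ball 0.95 [288.  222.9] [ 0.548 -0.231  0.024]
wrist ball 0.66 [264.5 284.2] [ 0.619 -0.271  0.024]
wrist ball 0.6 [263. 231.] [ 0.553 -0.263  0.024]
wrist rim 0.87 [ 0.607 -0.389  0.08 ]
wrist rim 0.8 [ 0.587 -0.242  0.08 ]
top ball 0.44 [321.5 194. ] [ 0.565 -0.023  0.024]
top rim 0.71 [ 0.608 -0.399  0.08 ]
top rim 0.56 [ 0.579 -0.241  0.08 ]
{"fingers":[0,0,0,0,0,0,0,0,0,0,0,0],"travel":[[-0.5,0.09,0.15],[-0.5,0.08,0.16],[-0.5,0.06,0.16],[-0.49,0.04,0.18],[-0.5,0.03,0.19],[-0.49,0.02,0.2],[-0.48,0.01,0.21],[-0.48,-0.01,0.22],[-0.04,-0.0,0.37],[-0.04,-0.0,0.38],[-0.04,-0.0,0.37],[-0.04,-0.0,0.38]],"rotation":[[0.06,-0.21,-0.29],[0.05,-0.21,-0.3],[0.06,-0.21,-0.29],[0.06,-0.21,-0.3],[0.06,-0.21,-0.29],[0.05,-0.21,-0.29],[0.06,-0.21,-0.3],[0.06,-0.21,-0.29],[-0.0,0.0,-0.0],[-0.0,0.0,-0.0],[-0.0,0.0,-0.0],[-0.0,0.0,-0.0]]}
{"fingers":[0,0,0],"travel":[[-0.02,-0.0,0.17],[-0.02,-0.0,0.16],[0.0,-0.0,0.0]],"rotation":[[-0.0,0.0,-0.0],[-0.0,0.0,-0.0],[-0.0,0.0,-0.0]]}
end [ 0.722 -0.178  0.018] [ 0.152 -3.033  0.008]
```

Emit:
apply_moves(
  fingers=[0,0,0,0,0,0,0,0,0,0,0,0],
  travel=[
    [-0.5,0.09,0.15],
    [-0.5,0.08,0.16],
    [-0.5,0.06,0.16],
    [-0.49,0.04,0.18],
    [-0.5,0.03,0.19],
    [-0.49,0.02,0.2],
    [-0.48,0.01,0.21],
    [-0.48,-0.01,0.22],
    [-0.04,0,0.37],
    [-0.04,0,0.38],
    [-0.04,0,0.37],
    [-0.04,0,0.38],
  ],
  rotation=[
    [0.06,-0.21,-0.29],
    [0.05,-0.21,-0.3],
    [0.06,-0.21,-0.29],
    [0.06,-0.21,-0.3],
    [0.06,-0.21,-0.29],
    [0.05,-0.21,-0.29],
    [0.06,-0.21,-0.3],
    [0.06,-0.21,-0.29],
    [0,0,0],
    [0,0,0],
    [0,0,0],
    [0,0,0],
  ],
)

```text
time: 37.9
tool_pos: [0.7208, -0.1783, 0.0337]
tcp_rot: [0.151, -3.033, 0.008]
wrist_force: [0.2, 0.1, -1.8]
width: 0.204
grip_force: 99.1
```

Emit:
apply_moves(
  fingers=[0,0,0],
  travel=[
    [-0.02,0,0.17],
    [-0.02,0,0.16],
    [0,0,0],
  ],
  rotation=[
    [0,0,0],
    [0,0,0],
    [0,0,0],
  ],
)

```text
time: 38.2
tool_pos: [0.7215, -0.1781, 0.0177]
tcp_rot: [0.152, -3.033, 0.008]
wrist_force: [-0.6, 0.4, -1.0]
width: 0.2
grip_force: 99.1
```

Emit:
apply_moves(
  fingers=[0,0,0],
  travel=[
    [0,0,0.06],
    [0,0,0.04],
    [0,0,0],
  ],
  rotation=[
    [0,0,0],
    [0,0,0],
    [0,0,0],
  ],
)

```text
time: 38.5
tool_pos: [0.7222, -0.1784, 0.0147]
tcp_rot: [0.152, -3.036, 0.009]
wrist_force: [0.1, 0.4, -1.7]
width: 0.202
grip_force: 99.1
```

Lower the last 2 mm, open, and draw straight back.

Emit:
apply_moves(
  fingers=[0,0,0.7,0.7,0.7,0.7,0.7,0.7,0.7,0.7,0.7,0.7],
  travel=[
    [0,0,0.04],
    [0,0,0],
    [0,0,0],
    [0,0,0],
    [0,0,0],
    [0,0,0],
    [0,0,0],
    [0,0,-0.3],
    [0,0,-0.5],
    [0,0,-0.8],
    [0,0,-0.8],
    [0,0,-0.8],
  ],
  rotation=[
    [0,0,0],
    [0,0,0],
    [0,0,0],
    [0,0,0],
    [0,0,0],
    [0,0,0],
    [0,0,0],
    [0,0,0],
    [0,0,0],
    [0,0,0],
    [0,0,0],
    [0,0,0],
  ],
)

```text
time: 39.7
tool_pos: [0.7383, -0.1765, 0.1741]
tcp_rot: [0.152, -3.036, 0.009]
wrist_force: [-0.0, 0.6, 0.4]
width: 0.699
grip_force: 0.0
```

```bash
python3 - <<'E'
from lp import *
s=read_state();print(s['time'],s['tool_pos'],s['wrist_force'],s['width'])
cams={n:read_camera(n) for n in('scene','top','wrist')}
for n,c in cams.items():
    for d in tip_of(n,'ball1'): print(n,'ball',round(d['p'],2),np.round(d['location'],1),atz(c,d['location'],.024))
    for d in tip_of(n,'jar_rim'): print(n,'rim',round(d['p'],2),atz(c,d['location'],.08))
silfit({'scene':cams['scene']},[.80,-.168,0,.1,0,0],scale=(.02,.02,0,.15,0,0))
silfit({k:cams[k] for k in('scene','wrist')},[.80,-.168,0,.1,0,0])
E
```

```text
39.7 [ 0.738 -0.176  0.174] [-0.045  0.555  0.41 ] 0.6991482396929479
scene ball 0.63 [255.1 245.7] [ 0.554 -0.272  0.024]
scene ball 0.41 [265.2 241.7] [ 0.549 -0.238  0.024]
scene rim 0.75 [ 0.577 -0.229  0.08 ]
scene rim 0.67 [ 0.614 -0.4    0.08 ]
scene rim 0.41 [ 0.608 -0.28   0.08 ]
scene rim 0.32 [0.703 0.175 0.08 ]
top rim 0.95 [ 0.606 -0.397  0.08 ]
top rim 0.7 [ 0.588 -0.257  0.08 ]
wrist ball 0.87 [244.3  53.5] [ 0.616 -0.27   0.024]
wrist ball 0.82 [276.   65.7] [ 0.624 -0.237  0.024]
wrist rim 0.86 [ 0.586 -0.242  0.08 ]
wrist rim 0.63 [ 0.615 -0.384  0.08 ]
scene iou0 0.95
fit [ 0.802 -0.169  0.     0.098  0.     0.   ] cost 0.0412051395657953 of 1
scene iou0 0.95
wrist iou0 0.9
fit [ 0.803 -0.168  0.     0.105 -0.009  0.022] cost 0.074147473648016 of 2
```

```bash
python3 -c "
from workcell import *
print(finish_job())"
```

```text
the job is handed in; nothing more can be done
None
```

I handed the job in with all four balls in the larger jar, as far as the camera detections show, and the scoop laid flat on the bench and let go. On the way the scoop slipped from the gripper, came to rest with its handle on the jar rim, and the red look-alike was knocked over; no verdict was returned.

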